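Set out the pad bench and load the heating block

TASK

Set the bench out for pad work: lay the nickel crow's foot key flat on its outline on the green felt pad, stand the ebony barrel upright inside the brass ring of the cork stand, and lay the pewter screwdriver handle lengthwise between the four posts of the wooden rest, centred on it. Only when those three are in place and let go, stand the steel pad cup tip, cup down, in the round steel socket on the white ceramic heating block. Leave the amber jar and the upper joint where they are.

Things in the scene. Friction and masses are not known exactly. Their poses are not given: they have to be found in the camera images.
- key_c (a point): Loose nickel (pale silvery) crow's foot key lying flat, 80 mm long (its x axis), 10 mm high: a straight bar 12 mm wide (y) to be gripped across at its middle, a 32 mm wide fork at +x, a 22 mm round touchpiece 5 mm high at -x. The bar runs clear from x = -18 to +22 mm. About 35 g. Point: middle of its length, half-way up (5 mm above its underside); z up.
- barrel_c (a point): Loose black ebony clarinet barrel standing upright, 65 mm high, 31 mm in diameter (28 mm at its two waists), bright nickel ring at each end, dark bore on top. About 60 g. Point: its centre, 32.5 mm above its underside; z is its axis, up.
- handle_c (a point): Loose pewter (dull dark grey) screwdriver handle lying flat, 100 mm long (its x axis), a straight square body 64 mm long and 20 x 20 mm with rounded edges, dark round cap at -x, bright round ferrule at +x. About 150 g. Grip across the middle. Point: its centre, 10 mm above its underside; z up.
- tip_c (a point): Loose steel pad cup tip standing upright, 60 mm high: a 26 mm wide round cup foot 10 mm high at the bottom, tapering at 14 mm to a plain round stem 16 mm in diameter up to the top. About 80 g. Point: on its axis 30 mm above its underside; z is its axis, up.
- pad_seat (a point): Fixed green felt pad, 120 x 70 mm, 5 mm thick, with the white painted outline of the crow's foot key in its middle. Point: centre of the outline on the top face, 5 mm above the bench; x runs along the outline's length, its fork end at +x (the key may lie either way round).
- dish_seat (a point): Fixed round cork stand 90 mm across, 6 mm thick, with a raised brass ring on it: 65 mm outside, 55 mm inside, its rim 6 mm above the inner floor. Point: centre of the inner floor, 9 mm above the bench; z up.
- rest_seat (a point): Fixed pale wooden rest, plate 120 (x) x 66 (y) mm, 6 mm thick, with four dark posts 12 x 7 mm, 12 mm tall above the plate, centred at x = +-36, y = +-23.5 mm (40 mm clear between the two rows; the middle 60 mm of the length is free at both sides). Point: centre of the plate's top face, 6 mm above the bench; x along its length. The handle lies flat on the plate along x, either way round.
- block_seat (a point): Fixed white ceramic heating block, 90 x 90 mm, 28 mm high, with a dark steel bayonet collar on top: 60 mm outside, 50 mm inside, copper-coloured floor, its rim 6 mm above that floor (37 mm above the bench). Point: centre of the socket's floor, 31 mm above the bench; z up.
- pad_jar: Loose amber jar with a white cap, 48 mm in diameter, 55 mm high, a bystander to leave alone. Origin: centre of its underside.
- joint_c (a point): Loose black ebony upper joint with nickel keywork, a bystander to leave alone: 222 mm long (x axis), about 37 mm high on two cork blocks, lying at the back. Point: on its axis, 20 mm above the bench.
Things that resemble listed ones, but are neither listed nor needed, are in the scene too. Several things look just like the part that bears key_c: the one meant starts nearest to the robot's base.

How it is judged (in metres and radians):
On the way, in this order (a step that is already met when the one before it is completed fails the run):
1. key on its outline, barrel in its ring and handle in its rest, all released, before the tip goes in (horizontal distance between key_c and pad_seat below 0.015 m and z of key_c in the frame of pad_seat between 0.001 and 0.009 m and angle between each of key_c, barrel_c, handle_c's own z axis and vertical below 0.15 rad and linear speed of each of key, barrel, handle below 0.03 m/s and contact force between the fingers and key below 0.1 N and angle between the x axis of key_c and the x axis of pad_seat, either way round below 0.35 rad and horizontal distance between barrel_c and dish_seat below 0.0145 m and z of barrel_c in the frame of dish_seat between 0.0285 and 0.0365 m and contact force between the fingers and barrel below 0.1 N and horizontal distance between handle_c and rest_seat below 0.015 m and z of handle_c in the frame of rest_seat between 0.006 and 0.014 m and contact force between the fingers and handle below 0.1 N and angle between the x axis of handle_c and the x axis of rest_seat, either way round below 0.3 rad), for 0.2 s.
2. then the tip stands in the heating block's socket, released (horizontal distance between tip_c and block_seat below 0.0145 m and z of tip_c in the frame of block_seat between 0.026 and 0.034 m and angle between tip_c's own z axis and vertical below 0.15 rad and linear speed of tip below 0.03 m/s and contact force between the fingers and tip below 0.1 N), for 0.2 s.
At the end, for the whole second after the job is handed in: Key flat on its outline (15 mm, 0.35 rad, either way round), barrel upright inside the brass ring (14.5 mm), handle flat on its rest (15 mm, 0.3 rad, either way round), tip upright on the socket floor (14.5 mm), loaded last; all released and at rest (all of step 1 and all of step 2); the robot touches nothing.
It fails at once if the amber jar is pushed more than 25 mm or tipped (distance of pad_jar from where it was at the start of the episode above 0.025 m or angle between pad_jar's own z axis and vertical above 0.4 rad).
It fails at once if the upper joint is pushed more than 25 mm (distance of joint_c from where it was at the start of the episode above 0.025 m).
It also fails if it takes over 120 s, if anything falls off the work surface, if the arm or the gripper's body presses on something with over 40 N, if the wrist force passes 120 N, or if a joint passes its speed limit or range.

ROBOT

A 6-joint arm with a two-finger parallel gripper is mounted at the origin on the work surface. World frame = base frame: x ahead of the robot, y to its left, z up, the work surface at z = 0. Lengths are in m, angles in degrees, forces in N, time in s.
With the tool pointing down it reaches from about 0.4 to 0.825 m from the base axis. Payload 7 kg.
Tool frame: the origin (TCP) lies between the finger pads; the fingertips stand 19 mm ahead of it and the grasp point (between the pads) is the TCP; x points along the fingers, y is the direction in which the jaws open and shut, and the axes are right-handed (so a half turn about x gives the same grasp; the last joint's range is limited). The gripper opens to 88 mm and grips with 3 to 60 N. Pads are 19 mm wide; open, the fingers measure 130 mm over their backs; the gripper's body (78 mm by 193 mm) begins 47 mm behind the grasp point.
Start: joints at [87.267, 20.546, 0.682, 0, -70.136, -16.507], TCP at [0.222, 0.637, 0.246] pointing down, gripper open.
Joint ranges: [-176.03, 176.03], [-82.01, 121.73], [-58.28, 71.71], [-173.87, 95.51], [-174.79, -0.11], [-173.66, 173.66]. Speed limits (degrees/s): [136.94, 136.94, 172.46, 180, 180, 180].

INTERFACE

Orientations are given as [roll, pitch, yaw] about the fixed x, y, z axes, in that order (R = Rz(yaw) Ry(pitch) Rx(roll)).
In Python, from plant import r gives the robot as it stands.
- The arm moves only by the tool send_rows, never from a script. Its argument "plan" is a list of rows, each a list of 2 entries, a list of its own where there are three numbers: the shift along the tool's x, y, z scaled (see below), then the turn, a rotation vector about the tool's x, y, z scaled (see below). A call has exactly 5 rows; each row is the pose to reach, as a shift and turn from the pose measured when the call began, along the tool's axes at that moment; what a row does not reach only later rows make up. The controller multiplies each number of a shift by 0.15 m and each number of a turn by pi/4 rad. A row lasts 1/10 s, in which the tool goes at most 50 mm and 8.59 degrees, less where a joint would pass 70% of its speed; a pose out of reach is approached as far as the arm can. A call with a number of a shift or a turn outside -1 to 1 is refused whole. A call with a gripper value outside its range is refused whole. "jaw" is the opening, from -1 (shut) to 1 (fully open), so that 0 is half open, set as the call begins (left out, the last holds). The fingers move at their own pace and stop on an object; "force" is the grip in N (left out, the last holds). Time passes only in rows, so rows that repeat a pose let the fingers close, or fill a call up. It gives the time, the measured TCP pose, the force and the opening at its end, in the units of the state.
- r.get_state(): the state, without advancing time (a new reading comes with each control period).
- r.capture(name): name is "side" or "top" or "wrist"; returns a dict with "color" (480x640x3 uint8, red, green, blue), "range_z" (480x640 float32, m along the optical axis (not along the pixel's ray), 0 where there is no reading), "mtx" (3x3 intrinsics, pixels), "k1" (the pictures are not rectified: a ray, as slopes to the right and down, at radius r is drawn at 1 + k1 r^2 times it, then the intrinsics apply), "pose" (4x4, takes a point from camera to world coordinates). Camera axes: x right, y down, z forward; pixel columns grow to the right and rows downward; lengths in m; the calibration is good to about 2 mm. A picture is of the moment at which its call begins.
- r.close_job(): hands the job in, once; it reports no verdict.
Trained networks look in a picture, given as the dict that the camera call returned (one of the last four; its "shot" number tells which), for a name from the list of things; names that differ only in an ending like _2 or _b are one class to them, and where a whole thing is asked for, a point or a joint stands for the part that bears it (a point fixed in the world has none). Each returns a list of dicts, best first, with "score" (0 to 1); they miss things now and then, are a little off and sometimes report something else, mostly with a low value. They report only what shows in the picture. A call takes as long as a camera call. They do not tell look-alikes from the thing itself.
- r.find_in(picture, target): "uv" ([column, row] in pixels, amid what is visible of it).
- r.trace(picture, target): "mask" (480x640 bool, what is visible of it) and "uv" ([column, row] in pixels, amid what is visible of it).
The state is a dict: "time_s": time; "joints": joint angles; "qd": joint speeds; "joint_torque": joint torques, N m; "tcp_pos": TCP position; "eef_rot": TCP orientation; "contact_force": force on the tool from outside, world axes, zero at the start; "moment": the same for the moment, N m; "gripper_width": finger opening in m.
Only numpy, scipy, OpenCV 4.12 (cv2) and the standard library are available. Lean on these libraries where they do the work, as an engineer would, in place of code of your own. Each camera call takes 0.05 s, during which the arm holds its last target. There are 200 camera calls.

## Working session

There is one attempt and no reset: what is moved stays moved. The work goes in short steps, Python scripts to look and compute and a tool call to move; the robot and the scene stay as the last step left them, time stands still between calls to the robot, and variables do not carry over. Pictures are saved under pics/ and viewed, about 12 in all and at most 16, crops included, and the job is handed in when it is done.

Besides the shell and the picture viewer there is one more tool, called after "Request:" by a JSON object that holds its "name" and its "arguments", one argument or row to a line. send_rows: Moves the arm, as the interface text tells. Its arguments: {"type":"object","properties":{"plan":{"type":"array"},"jaw":{"type":"number"},"force":{"type":"number"}},"required":["plan"]}

```bash
ls; mkdir -p pics; cat > h.py <<'E'
import numpy as np, cv2
from plant import r
from scipy.spatial.transform import Rotation as R
def save(c,n,crop=None,s=1):
    im=c["color"][:,:,::-1]
    if crop: im=im[crop[1]:crop[3],crop[0]:crop[2]]
    cv2.imwrite("pics/"+n,cv2.resize(np.ascontiguousarray(im),None,fx=s,fy=s,interpolation=cv2.INTER_CUBIC))
def rays(c,uv):
    uv=np.asarray(uv,float).reshape(-1,1,2)
    d=np.array([c["k1"],0,0,0,0.])
    return cv2.undistortPoints(uv,np.array(c["mtx"],float),d,None,None,np.eye(3)).reshape(-1,2) if False else cv2.undistortPoints(uv,np.array(c["mtx"],float),d).reshape(-1,2)
def at_z(c,uv,z):
    n=rays(c,uv);P=np.array(c["pose"]);d=np.c_[n,np.ones(len(n))]@P[:3,:3].T
    o=P[:3,3];return o+d*((z-o[2])/d[:,2])[:,None]
def cloud(c,mask):
    v,u=np.nonzero(mask&(c["range_z"]>0));z=c["range_z"][v,u]
    n=rays(c,np.c_[u,v]);p=np.c_[n*z[:,None],z]
    P=np.array(c["pose"]);return p@P[:3,:3].T+P[:3,3]
E
python3 - <<'E'
from h import *
t=r.capture("top");s=r.capture("side")
save(t,"top0.png");save(s,"side0.png")
for n in ["key_c","barrel_c","handle_c","tip_c","pad_seat","dish_seat","rest_seat","block_seat","pad_jar","joint_c"]:
    for c,nm in((t,"top"),(s,"side")):
        print(n,nm,[(np.round(d["uv"]).tolist(),round(d["score"],2),np.round(at_z(c,d["uv"],0.01)[0][:2],3).tolist()) for d in r.find_in(c,n)])
print(np.round(t["pose"],3),t["mtx"],t["k1"]);print(np.round(s["pose"],3))
E
```

```text
pics
key_c top [([433.0, 171.0], 0.73, [0.745, -0.271]), ([480.0, 209.0], 0.71, [0.658, -0.371]), ([410.0, 224.0], 0.69, [0.623, -0.218]), ([364.0, 175.0], 0.51, [0.734, -0.118])]
key_c side [([402.0, 306.0], 0.87, [0.727, -0.126]), ([355.0, 349.0], 0.73, [0.623, -0.219]), ([398.0, 422.0], 0.62, [0.664, -0.373]), ([434.0, 367.0], 0.59, [0.748, -0.274]), ([350.0, 259.0], 0.44, [0.652, 0.017])]
barrel_c top [([361.0, 294.0], 0.8, [0.47, -0.108])]
barrel_c side [([264.0, 295.0], 0.93, [0.473, -0.068]), ([292.0, 442.0], 0.62, [0.499, -0.389]), ([254.0, 242.0], 0.27, [0.46, 0.095])]
handle_c top [([496.0, 278.0], 0.73, [0.506, -0.397]), ([435.0, 347.0], 0.59, [0.361, -0.261]), ([212.0, 225.0], 0.48, [0.619, 0.214])]
handle_c side [([204.0, 382.0], 0.97, [0.364, -0.26])]
tip_c top [([498.0, 280.0], 0.56, [0.502, -0.402])]
tip_c side [([293.0, 440.0], 0.56, [0.5, -0.385])]
pad_seat top [([127.0, 283.0], 0.78, [0.494, 0.39])]
pad_seat side [([265.0, 167.0], 0.96, [0.498, 0.384])]
dish_seat top []
dish_seat side [([255.0, 243.0], 0.85, [0.461, 0.092]), ([353.0, 349.0], 0.67, [0.619, -0.219])]
rest_seat top [([210.0, 228.0], 0.88, [0.614, 0.218])]
rest_seat side [([320.0, 206.0], 0.6, [0.614, 0.209]), ([260.0, 296.0], 0.47, [0.464, -0.07])]
block_seat top [([305.0, 214.0], 0.57, [0.646, 0.013])]
block_seat side [([347.0, 259.0], 0.58, [0.646, 0.018])]
pad_jar top [([177.0, 330.0], 0.75, [0.394, 0.279])]
pad_jar side [([222.0, 190.0], 0.76, [0.393, 0.294])]
joint_c top []
joint_c side [([420.0, 236.0], 0.89, [0.813, 0.076])]
[[ 0.002 -0.982  0.19   0.356]
 [-1.    -0.004 -0.012  0.004]
 [ 0.012 -0.19  -0.982  1.323]
 [ 0.     0.     0.     1.   ]] [[613.2765404    0.         316.13826398]
 [  0.         613.2765404  229.51608916]
 [  0.           0.           1.        ]] 0.06399374557112389
[[ 0.993 -0.071  0.092  0.468]
 [-0.116 -0.634  0.764 -0.926]
 [ 0.004 -0.77  -0.638  0.838]
 [ 0.     0.     0.     1.   ]]
```

View pics/top0.png

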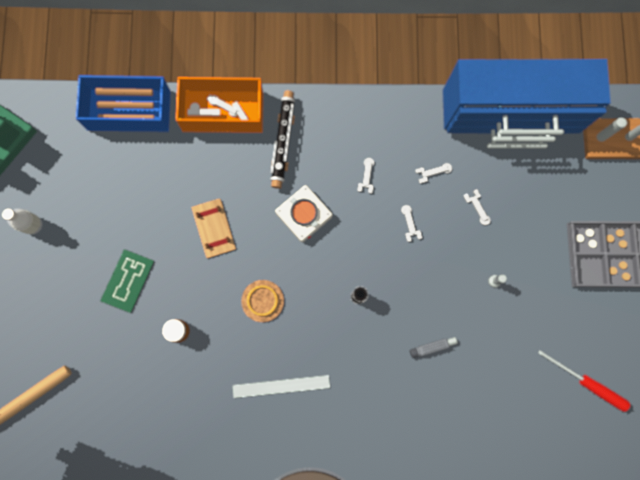

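View pics/side0.png

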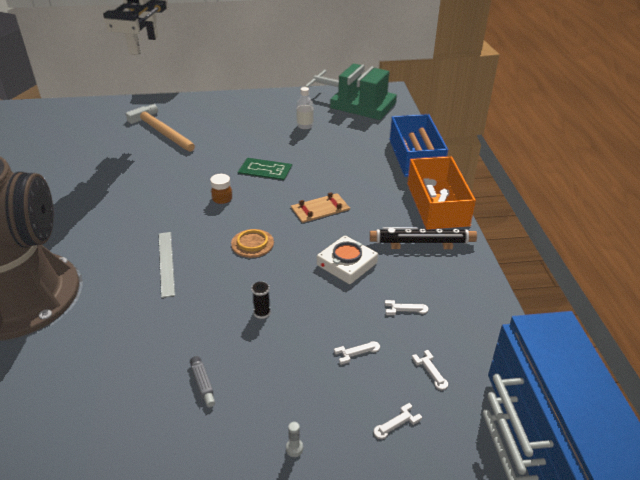

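The nearest key candidate is the one at top px (410,224), about 0.66 m from the base. The other keys are (367,175) at 0.74 m, (433,171) at 0.79 m and (480,209) at 0.76 m. Next I'll measure everything precisely and crop that key to confirm it.

```bash
cat > meas.py <<'E'
from h import *
H=dict(key_c=.010,barrel_c=.065,handle_c=.02,tip_c=.06,pad_seat=.005,dish_seat=.015,rest_seat=.006,block_seat=.037,pad_jar=.055)
def measure(c,n,near=None):
    out=[]
    for d in r.trace(c,n):
        m=d["mask"]
        if near is not None and np.hypot(*(at_z(c,d["uv"],H[n])[0][:2]-near))>.06: continue
        p=cloud(c,m); zt=np.percentile(p[:,2],95) if len(p) else np.nan
        v,u=np.nonzero(m); q=at_z(c,np.c_[u,v],H[n])[:,:2].astype(np.float32)
        (a,b)=cv2.minAreaRect(q)[:2]; box=cv2.boxPoints(cv2.minAreaRect(q))
        e=[box[1]-box[0],box[2]-box[1]];L=max(e,key=np.linalg.norm)
        pc=q-q.mean(0);w,V=np.linalg.eigh(pc.T@pc)
        hp=p[p[:,2]>H[n]-.006][:,:2] if len(p) else q
        hc=cv2.minEnclosingCircle(hp.astype(np.float32)) if len(hp)>3 else None
        out.append((round(d["score"],2),len(u)))
        print(n,c["name"],round(d["score"],2),np.round(d["uv"]),len(u),"zt %.3f"%zt,"rect",np.round(a,4),np.round(b,3),"ang %.1f"%(np.degrees(np.arctan2(L[1],L[0]))%180),"pca %.1f"%(np.degrees(np.arctan2(V[1,1],V[0,1]))%180),"mean",np.round(q.mean(0),4),"cl",np.round(p.mean(0),4),"hi",np.round(hp.mean(0),4),hc and np.round([*hc[0],hc[1]],4))
    return out
E
python3 - <<'E'
from meas import *
t=r.capture("top");s=r.capture("side");t["name"]="top";s["name"]="side"
np.save("t0.npy",t,allow_pickle=True);np.save("s0.npy",s,allow_pickle=True)
for n in H:
    for c in (t,s): measure(c,n)
save(t,"keys.png",(340,140,500,260),5)
st=r.get_state();print({k:np.round(st[k],3).tolist() for k in("time_s","tcp_pos","eef_rot","gripper_width","contact_force")})
E
```

```text
key_c top 0.74 [436. 169.] 253 zt 0.013 rect [ 0.7407 -0.275 ] [0.03  0.076] ang 101.4 pca 105.4 mean [ 0.7432 -0.2747] cl [ 0.7439 -0.2752  0.0077] hi [ 0.7439 -0.2745] [ 0.7466 -0.274   0.0391]
key_c top 0.73 [368. 175.] 232 zt 0.014 rect [ 0.735  -0.1212] [0.031 0.078] ang 177.1 pca 170.9 mean [ 0.7337 -0.1241] cl [ 0.7338 -0.1241  0.0091] hi [ 0.7314 -0.1237] [ 0.7353 -0.1242  0.0405]
key_c top 0.67 [478. 207.] 286 zt 0.014 rect [ 0.6598 -0.365 ] [0.079 0.034] ang 24.4 pca 27.2 mean [ 0.6617 -0.3656] cl [ 0.6625 -0.3662  0.0077] hi [ 0.663  -0.3663] [ 0.6621 -0.3686  0.0401]
key_c top 0.66 [408. 223.] 247 zt 0.014 rect [ 0.6281 -0.2142] [0.077 0.031] ang 17.0 pca 13.2 mean [ 0.6276 -0.2165] cl [ 0.628  -0.2166  0.0086] hi [ 0.6257 -0.2172] [ 0.628  -0.2155  0.04  ]
key_c top 0.46 [430. 347.] 488 zt 0.024 rect [ 0.3612 -0.2569] [0.023 0.102] ang 106.2 pca 106.5 mean [ 0.3598 -0.2545] cl [ 0.3598 -0.2532  0.0171] hi [ 0.3596 -0.2524] [ 0.3566 -0.2577  0.0502]
key_c side 0.95 [433. 364.] 457 zt 0.012 rect [ 0.7401 -0.2791] [0.034 0.081] ang 100.8 pca 107.7 mean [ 0.7426 -0.2765] cl 
[... 3944 characters left out ...]
[0.3944 0.2395] [0.044 0.12 ] ang 93.4 pca 93.7 mean [0.3938 0.2378] cl [0.392  0.2674 0.0347] hi [0.3915 0.2736] [0.3933 0.2758 0.0237]
{'time_s': 2.1, 'tcp_pos': [0.222, 0.637, 0.246], 'eef_rot': [81.908, 89.998, -117.334], 'gripper_width': 0.088, 'contact_force': [-0.192, 0.499, 0.177]}meas.py:16: RuntimeWarning: Mean of empty slice.
  print(n,c["name"],round(d["score"],2),np.round(d["uv"]),len(u),"zt %.3f"%zt,"rect",np.round(a,4),np.round(b,3),"ang %.1f"%(np.degrees(np.arctan2(L[1],L[0]))%180),"pca %.1f"%(np.degrees(np.arctan2(V[1,1],V[0,1]))%180),"mean",np.round(q.mean(0),4),"cl",np.round(p.mean(0),4),"hi",np.round(hp.mean(0),4),hc and np.round([*hc[0],hc[1]],4))
  ret = um.true_divide(
```

View pics/keys.png

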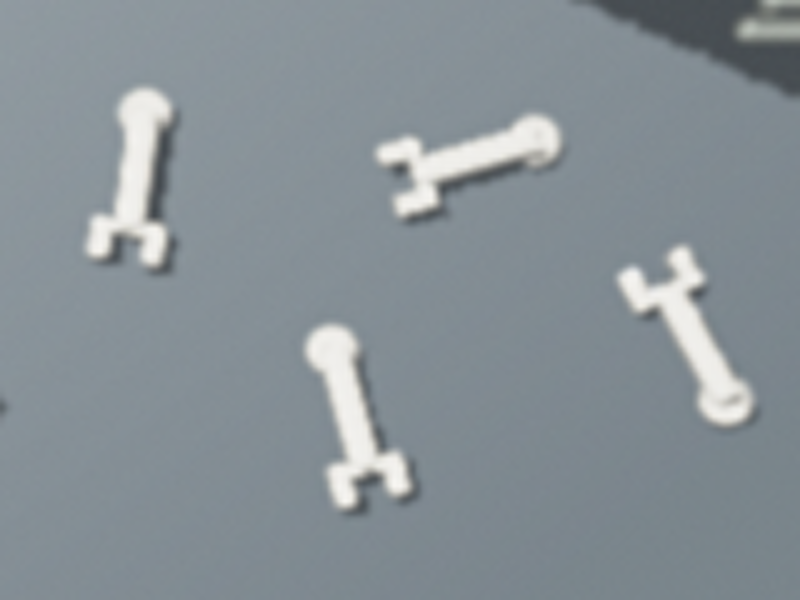

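The crop shows four keys. The one meant is bottom centre (crop 330–410, 330–505, top px about 410,224). It is nearest the base, with its touchpiece towards +x, its axis at about 14.5°, and its centre near (0.627, -0.218). Next I'll write a motion planner helper that prints numbers.

```bash
cat > go.py <<'E'
from h import *
import sys
def plan(wps):
    """wps: list of (x,y,z,jaw_axis_deg or None). prints shift/turn per call, chained from the measured pose"""
    st=r.get_state();p=np.array(st["tcp_pos"]);
    e=np.array(st["eef_rot"]);Rm=R.from_euler("xyz",e,degrees=True).as_matrix()
    j=st["joints"];phi=np.degrees(np.arctan2(Rm[1,1],Rm[0,1]));c=phi-j[0]+j[5]
    print("t",round(st["time_s"],1),"pos",np.round(p,4),"down",np.round(Rm[:,0],4),"jaw %.1f"%phi,"c %.1f"%c,"J",np.round(j,1),"w",round(st["gripper_width"],4),"F",np.round(st["contact_force"],1))
    for w in wps:
        q=np.array(w[:3]); a=w[3]
        if a is None: a=phi
        else:
            j1=np.degrees(np.arctan2(q[1],q[0]))
            a=min([a+180*k for k in range(-3,4)],key=lambda v:abs(j1-v+c))
            print("  j6 -> %.0f"%(j1-a+c))
        f=np.radians(a); Rt=np.array([[0,np.cos(f),np.sin(f)],[0,np.sin(f),-np.cos(f)],[-1,0,0]])
        n=max(1,int(np.ceil(np.abs(a-phi)/42)),int(np.ceil(np.linalg.norm(q-p)/.149)))
        # equal steps in position and angle
        p0,phi0=p.copy(),phi
        for k in range(1,n+1):
            pk=p0+(q-p0)*k/n; rv=(R.from_matrix(Rm.T)*R.from_matrix(Rt if k==n else (lambda g:np.array([[0,np.cos(g),np.sin(g)],[0,np.sin(g),-np.cos(g)],[-1,0,0]]))(np.radians(phi0+(a-phi0)*k/n)))).as_rotvec()
            s=Rm.T@(pk-p)/.15
            print(" ",np.round(pk,3),"shift",np.round(s,3).tolist(),"turn",np.round(rv/(np.pi/4),3).tolist())
            p=pk;g=np.radians(phi0+(a-phi0)*k/n);Rm=np.array([[0,np.cos(g),np.sin(g)],[0,np.sin(g),-np.cos(g)],[-1,0,0]])
        phi=a
if __name__=="__main__":
    plan(eval(sys.argv[1]))
E
python3 go.py "[(.53,.36,.22,None),(.61,-.05,.2,None),(.627,-.218,.13,104.5)]"
```

```text
t 2.1 pos [0.2224 0.6373 0.2455] down [-0. -0. -1.] jaw -109.2 c -213.0 J [ 87.3  20.5   0.7  -0.  -70.1 -16.5] w 0.0876 F [-0.2  0.5  0.2]
  [0.325 0.545 0.237] shift [0.057, 0.356, -0.848] turn [-0.0, 0.0, -0.0]
  [0.427 0.452 0.229] shift [0.057, 0.356, -0.848] turn [-0.0, -0.0, -0.0]
  [0.53 0.36 0.22] shift [0.057, 0.356, -0.848] turn [-0.0, -0.0, -0.0]
  [0.557 0.223 0.213] shift [0.044, 0.802, -0.468] turn [-0.0, -0.0, -0.0]
  [0.583 0.087 0.207] shift [0.044, 0.802, -0.468] turn [-0.0, -0.0, -0.0]
  [ 0.61 -0.05  0.2 ] shift [0.044, 0.802, -0.468] turn [-0.0, -0.0, -0.0]
  j6 -> 23
  [ 0.614 -0.092  0.182] shift [0.117, 0.255, -0.119] turn [0.813, -0.0, -0.0]
  [ 0.618 -0.134  0.165] shift [0.117, 0.134, -0.248] turn [0.813, 0.0, 0.0]
  [ 0.623 -0.176  0.148] shift [0.117, -0.04, -0.279] turn [0.813, -0.0, -0.0]
  [ 0.627 -0.218  0.13 ] shift [0.117, -0.198, -0.2] turn [0.813, -0.0, -0.0]
```

Request:
{"name": "send_rows", "arguments": {
  "plan": [
    [[0.019,0.119,-0.283],[0,0,0]],
    [[0.038,0.237,-0.565],[0,0,0]],
    [[0.057,0.356,-0.848],[0,0,0]],
    [[0.057,0.356,-0.848],[0,0,0]],
    [[0.057,0.356,-0.848],[0,0,0]]
  ],
  "jaw": 0,
  "force": 15
}}

```text
time_s: 2.6
tcp_pos: [0.3259, 0.5443, 0.2373]
eef_rot: [-82.4, 90.0, 78.2]
contact_force: [0.9, 0.5, 0.5]
gripper_width: 0.0536
```

Request:
{"name": "send_rows", "arguments": {
  "plan": [
    [[0.019,0.119,-0.283],[0,0,0]],
    [[0.038,0.237,-0.565],[0,0,0]],
    [[0.057,0.356,-0.848],[0,0,0]],
    [[0.057,0.356,-0.848],[0,0,0]],
    [[0.057,0.356,-0.848],[0,0,0]]
  ]
}}

```text
time_s: 3.1
tcp_pos: [0.4284, 0.4519, 0.2287]
eef_rot: [-84.3, 90.0, 76.3]
contact_force: [-1.4, -0.4, -0.2]
gripper_width: 0.0435
```

Request:
{"name": "send_rows", "arguments": {
  "plan": [
    [[0.019,0.119,-0.283],[0,0,0]],
    [[0.038,0.237,-0.565],[0,0,0]],
    [[0.057,0.356,-0.848],[0,0,0]],
    [[0.057,0.356,-0.848],[0,0,0]],
    [[0.057,0.356,-0.848],[0,0,0]]
  ]
}}

```text
time_s: 3.6
tcp_pos: [0.5306, 0.36, 0.2198]
eef_rot: [-63.7, 90.0, 96.9]
contact_force: [-1.2, -0.6, -0.4]
gripper_width: 0.0441
```

Request:
{"name": "send_rows", "arguments": {
  "plan": [
    [[0.015,0.267,-0.156],[0,0,0]],
    [[0.03,0.535,-0.312],[0,0,0]],
    [[0.044,0.802,-0.468],[0,0,0]],
    [[0.044,0.802,-0.468],[0,0,0]],
    [[0.044,0.802,-0.468],[0,0,0]]
  ]
}}

```text
time_s: 4.1
tcp_pos: [0.5564, 0.2243, 0.2137]
eef_rot: [-98.7, 89.9, 61.9]
contact_force: [0.5, 0.6, 0.3]
gripper_width: 0.0439
```

Request:
{"name": "send_rows", "arguments": {
  "plan": [
    [[0.015,0.267,-0.156],[0,0,0]],
    [[0.03,0.535,-0.312],[0,0,0]],
    [[0.044,0.802,-0.468],[0,0,0]],
    [[0.044,0.802,-0.468],[0,0,0]],
    [[0.044,0.802,-0.468],[0,0,0]]
  ]
}}

```text
time_s: 4.6
tcp_pos: [0.5829, 0.0886, 0.207]
eef_rot: [-103.3, 89.9, 57.3]
contact_force: [-0.0, 0.3, 0.5]
gripper_width: 0.0436
```

Request:
{"name": "send_rows", "arguments": {
  "plan": [
    [[0.015,0.267,-0.156],[0,0,0]],
    [[0.03,0.535,-0.312],[0,0,0]],
    [[0.044,0.802,-0.468],[0,0,0]],
    [[0.044,0.802,-0.468],[0,0,0]],
    [[0.044,0.802,-0.468],[0,0,0]]
  ]
}}

```text
time_s: 5.1
tcp_pos: [0.6096, -0.047, 0.2]
eef_rot: [-100.1, 89.9, 60.6]
contact_force: [-0.5, 0.5, -0.4]
gripper_width: 0.044
```

```bash
python3 go.py "[(.627,-.218,.15,104.5)]"
```

```text
t 5.1 pos [ 0.6096 -0.047   0.2   ] down [ 0.0011  0.0019 -1.    ] jaw -109.4 c -66.3 J [ 13.8  16.5 -11.4  -0.1 -62.1  56.9] w 0.044 F [-0.5  0.5 -0.4]
  j6 -> -10
  [ 0.618 -0.132  0.175] shift [0.166, 0.519, -0.244] turn [-0.376, -0.001, 0.003]
  [ 0.627 -0.218  0.15 ] shift [0.167, 0.567, -0.082] turn [-0.376, -0.0, -0.0]
```

```bash
sed -i 's/c=phi-j\[0\]+j\[5\]/c=phi-j[0]-j[5]/; s/j1=np.degrees(np.arctan2(q\[1\],q\[0\]))/j1=np.degrees(np.arctan2(q[1],q[0]))+17/; s/abs(j1-v+c)/abs(v-j1-c)+.2*abs(v-phi)/; s/(j1-a+c)/(a-j1-c)/' go.py; python3 go.py "[(.627,-.218,.15,104.5)]"
```

```text
t 5.1 pos [ 0.6096 -0.047   0.2   ] down [ 0.0011  0.0019 -1.    ] jaw -109.4 c -180.0 J [ 13.8  16.5 -11.4  -0.1 -62.1  56.9] w 0.044 F [-0.5  0.5 -0.4]
  j6 -> -73
  [ 0.614 -0.09   0.188] shift [0.083, 0.26, -0.122] turn [0.812, 0.0, 0.003]
  [ 0.618 -0.132  0.175] shift [0.083, 0.136, -0.252] turn [0.812, 0.0, 0.0]
  [ 0.623 -0.175  0.163] shift [0.083, -0.041, -0.284] turn [0.812, -0.0, -0.0]
  [ 0.627 -0.218  0.15 ] shift [0.083, -0.202, -0.203] turn [0.812, -0.0, -0.0]
```

Request:
{"name": "send_rows", "arguments": {
  "plan": [
    [[0.055,0.173,-0.081],[-0.125,0,0]],
    [[0.11,0.346,-0.163],[-0.25,0,0]],
    [[0.166,0.519,-0.244],[-0.376,0,0]],
    [[0.166,0.519,-0.244],[-0.376,0,0.003]],
    [[0.166,0.519,-0.244],[-0.376,0,0.003]]
  ]
}}

```text
time_s: 5.6
tcp_pos: [0.6188, -0.1306, 0.1748]
eef_rot: [146.2, 90.0, -36.2]
contact_force: [-0.8, -0.2, 0.2]
gripper_width: 0.0435
```

Request:
{"name": "send_rows", "arguments": {
  "plan": [
    [[0.055,0.189,-0.027],[-0.125,0,0]],
    [[0.11,0.378,-0.055],[-0.25,0,0]],
    [[0.167,0.567,-0.082],[-0.376,0,0]],
    [[0.167,0.567,-0.082],[-0.376,0,0]],
    [[0.167,0.567,-0.082],[-0.376,0,0]]
  ]
}}

```text
time_s: 6.1
tcp_pos: [0.6281, -0.2147, 0.15]
eef_rot: [146.7, 90.0, -18.9]
contact_force: [0.2, 0.9, 0.2]
gripper_width: 0.0438
```

```bash
python3 - <<'E'
from meas import *
c=r.capture("wrist");c["name"]="wrist";save(c,"w1.png")
measure(c,"key_c")
E
python3 go.py "[(.627,-.218,.08,-75.5),(.627,-.218,.022,-75.5)]"
```

```text
key_c wrist 0.77 [429. 104.] 2497 zt 0.011 rect [ 0.7427 -0.2733] [0.032 0.079] ang 104.3 pca 106.4 mean [ 0.7435 -0.2711] cl [ 0.7438 -0.2716  0.0083] hi [ 0.7437 -0.2712] [ 0.7437 -0.2735  0.0413]
key_c wrist 0.7 [325. 231.] 1854 zt 0.011 rect [ 0.6289 -0.2161] [0.08  0.031] ang 15.3 pca 13.9 mean [ 0.6288 -0.2171] cl [ 0.6285 -0.2172  0.0083] hi [ 0.6285 -0.2172] [ 0.6272 -0.2163  0.0411]
key_c wrist 0.68 [238.  64.] 2765 zt 0.011 rect [ 0.735  -0.1262] [0.034 0.079] ang 172.6 pca 171.4 mean [ 0.7347 -0.1264] cl [ 0.7351 -0.1259  0.0079] hi [ 0.7351 -0.1257] [ 0.7349 -0.1268  0.0411]
key_c wrist 0.57 [510. 217.] 1678 zt 0.011 rect [ 0.6704 -0.361 ] [0.06  0.034] ang 24.3 pca 28.3 mean [ 0.6746 -0.3602] cl [ 0.6745 -0.3612  0.0082] hi [ 0.6743 -0.3615] [ 0.6716 -0.3628  0.0313]
t 6.2 pos [ 0.6282 -0.2144  0.1505] down [ 1.5e-03 -3.0e-04 -1.0e+00] jaw -75.5 c -180.0 J [ -2.   23.4  -8.    0.  -58.5 106.5] w 0.0435 F [0.6 0.3 0.1]
  j6 -> 107
  [ 0.627 -0.218  0.08 ] shift [0.47, 0.021, 0.014] turn [0.0, -0.002, -0.001]
  j6 -> 107
  [ 0.627 -0.218  0.022] shift [0.387, 0.0, 0.0] turn [-0.0, -0.0, -0.0]
```

View pics/w1.png

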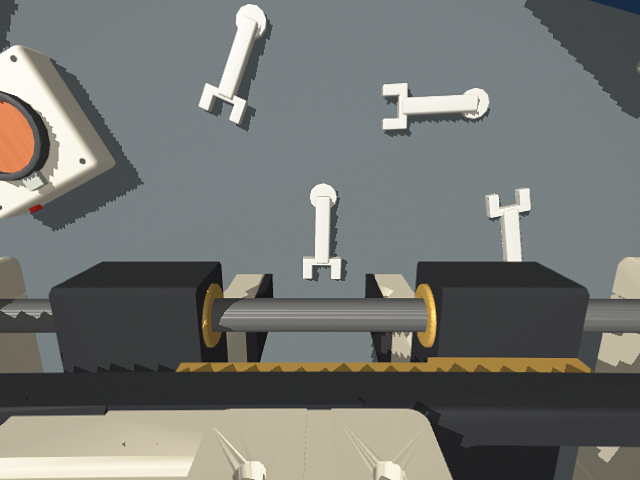

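The wrist view shows the key under the gripper, upright in the image (310–340, 185–278), between the fingers, with its centre at about (0.628, -0.2165). I'll descend and grip.

Request:
{"name": "send_rows", "arguments": {
  "plan": [
    [[0.15,0.012,0.005],[0,0,0]],
    [[0.3,0.012,0.005],[0,0,0]],
    [[0.45,0.012,0.005],[0,0,0]],
    [[0.6,0.012,0.005],[0,-0.002,0]],
    [[0.7,0.012,0.005],[0,-0.002,0]]
  ]
}}

```text
time_s: 6.7
tcp_pos: [0.6281, -0.2147, 0.0447]
eef_rot: [32.9, 90.0, -132.5]
contact_force: [0.8, 0.0, 0.6]
gripper_width: 0.0441
```

```bash
python3 go.py "[(.6278,-.2167,.0215,-75.5)]"
```

```text
t 6.7 pos [ 0.6281 -0.2147  0.0447] down [-5.e-04 -5.e-04 -1.e+00] jaw -75.4 c -180.0 J [ -2.1  29.7 -13.6   0.  -46.7 106.6] w 0.0441 F [0.8 0.  0.6]
  j6 -> 107
  [ 0.628 -0.217  0.022] shift [0.154, 0.013, 0.005] turn [0.001, 0.001, -0.0]
```

Request:
{"name": "send_rows", "arguments": {
  "plan": [
    [[0.05,0.02,0.005],[0,0,0]],
    [[0.1,0.02,0.005],[0,0,0]],
    [[0.153,0.02,0.005],[0,0,0]],
    [[0.153,0.02,0.005],[0,0,0]],
    [[0.153,0.02,0.005],[0,0,0]]
  ]
}}

```text
time_s: 7.2
tcp_pos: [0.6284, -0.2179, 0.0221]
eef_rot: [82.1, 90.0, -83.4]
contact_force: [-0.7, -0.7, 0.4]
gripper_width: 0.0441
```

Request:
{"name": "send_rows", "arguments": {
  "plan": [
    [[0,0,0],[0,0,0]],
    [[0,0,0],[0,0,0]],
    [[0,0,0],[0,0,0]],
    [[0,0,0],[0,0,0]],
    [[0,0,0],[0,0,0]]
  ],
  "jaw": -1,
  "force": 20
}}

```text
time_s: 7.7
tcp_pos: [0.6284, -0.2179, 0.0223]
eef_rot: [94.7, 90.0, -70.7]
contact_force: [-0.1, 0.1, 0.4]
gripper_width: 0.0119
```

Request:
{"name": "send_rows", "arguments": {
  "plan": [
    [[-0.1,0,0],[0,0,0]],
    [[-0.25,0,0],[0,0,0]],
    [[-0.4,0,0],[0,0,0]],
    [[-0.6,0,0],[0,0,0]],
    [[-0.8,0,0],[0,0,0]]
  ]
}}

```text
time_s: 8.2
tcp_pos: [0.6282, -0.2179, 0.1444]
eef_rot: [104.8, 89.9, -60.6]
contact_force: [0.4, -0.1, -0.9]
gripper_width: 0.0112
```

```bash
python3 go.py "[(.63,.04,.14,None),(.57,.28,.14,-90),(.498,.389,.1,-110),(.498,.389,.0275,-110)]"
```

```text
t 8.2 pos [ 0.6282 -0.2179  0.1444] down [ 5.e-04 -8.e-04 -1.e+00] jaw -75.4 c -180.0 J [-2.300e+00  2.380e+01 -8.200e+00  1.000e-01 -5.800e+01  1.069e+02] w 0.0112 F [ 0.4 -0.1 -0.9]
  [ 0.629 -0.089  0.142] shift [0.014, -0.83, -0.222] turn [0.0, -0.0, -0.001]
  [0.63 0.04 0.14] shift [0.015, -0.83, -0.222] turn [-0.0, -0.0, -0.0]
  j6 -> 47
  [0.6  0.16 0.14] shift [0.0, -0.825, -0.008] turn [0.162, -0.0, -0.0]
  [0.57 0.28 0.14] shift [0.0, -0.819, 0.097] turn [0.162, -0.0, -0.0]
  j6 -> 15
  [0.498 0.389 0.1  ] shift [0.267, -0.727, 0.48] turn [0.444, -0.0, -0.0]
  j6 -> 15
  [0.498 0.389 0.027] shift [0.483, 0.0, 0.0] turn [-0.0, -0.0, -0.0]
```

Request:
{"name": "send_rows", "arguments": {
  "plan": [
    [[0,-0.2,-0.055],[0,0,0]],
    [[0,-0.42,-0.11],[0,0,0]],
    [[0.01,-0.64,-0.17],[0,0,0]],
    [[0.014,-0.83,-0.222],[0,0,0]],
    [[0.014,-0.83,-0.222],[0,0,0]]
  ]
}}

```text
time_s: 8.7
tcp_pos: [0.6295, -0.0859, 0.1436]
eef_rot: [153.6, 89.9, -11.7]
contact_force: [-0.3, 0.1, 0.1]
gripper_width: 0.0117
```

Request:
{"name": "send_rows", "arguments": {
  "plan": [
    [[0,-0.2,-0.055],[0,0,0]],
    [[0,-0.42,-0.11],[0,0,0]],
    [[0.01,-0.64,-0.17],[0,0,0]],
    [[0.015,-0.83,-0.222],[0,0,0]],
    [[0.015,-0.83,-0.222],[0,0,0]]
  ]
}}

```text
time_s: 9.2
tcp_pos: [0.6303, 0.0458, 0.1423]
eef_rot: [166.9, 89.8, 1.8]
contact_force: [-0.0, -0.0, -0.3]
gripper_width: 0.012
```

Request:
{"name": "send_rows", "arguments": {
  "plan": [
    [[0,-0.2,-0.002],[0.04,0,0]],
    [[0,-0.41,-0.004],[0.08,0,0]],
    [[0,-0.62,-0.006],[0.12,0,0]],
    [[0,-0.825,-0.008],[0.162,0,0]],
    [[0,-0.825,-0.008],[0.162,0,0]]
  ]
}}

```text
time_s: 9.7
tcp_pos: [0.5995, 0.1681, 0.1433]
eef_rot: [-176.3, 89.8, 11.4]
contact_force: [-0.3, -0.7, -0.0]
gripper_width: 0.0118
```

Request:
{"name": "send_rows", "arguments": {
  "plan": [
    [[0,-0.2,0.024],[0.04,0,0]],
    [[0,-0.41,0.048],[0.08,0,0]],
    [[0,-0.62,0.073],[0.12,0,0]],
    [[0,-0.819,0.097],[0.162,0,0]],
    [[0,-0.819,0.097],[0.162,0,0]]
  ]
}}

```text
time_s: 10.2
tcp_pos: [0.5685, 0.2901, 0.144]
eef_rot: [-162.8, 89.7, 17.7]
contact_force: [0.6, -0.3, -0.5]
gripper_width: 0.0118
```

Request:
{"name": "send_rows", "arguments": {
  "plan": [
    [[0.05,-0.18,0.12],[0.11,0,0]],
    [[0.12,-0.36,0.24],[0.22,0,0]],
    [[0.2,-0.54,0.36],[0.33,0,0]],
    [[0.267,-0.727,0.48],[0.444,0,0]],
    [[0.267,-0.727,0.48],[0.444,0,0]]
  ]
}}

```text
time_s: 10.7
tcp_pos: [0.4942, 0.3998, 0.1029]
eef_rot: [-151.8, 89.8, 8.7]
contact_force: [1.0, -1.0, 0.1]
gripper_width: 0.0117
```

```bash
python3 go.py "[(.498,.389,.028,-110)]"
```

```text
t 10.7 pos [0.4942 0.3998 0.1029] down [ 4.1e-03  6.0e-04 -1.0e+00] jaw -109.5 c -179.9 J [ 56.6  23.7 -14.8   0.2 -51.4  13.7] w 0.0117 F [ 1.  -1.   0.1]
  j6 -> 15
  [0.498 0.389 0.028] shift [0.499, 0.061, -0.046] turn [0.011, -0.005, 0.003]
```

Request:
{"name": "send_rows", "arguments": {
  "plan": [
    [[0.05,0.03,-0.023],[0.011,-0.005,0.003]],
    [[0.15,0.061,-0.046],[0.011,-0.005,0.003]],
    [[0.25,0.061,-0.046],[0.011,-0.005,0.003]],
    [[0.35,0.061,-0.046],[0.011,-0.005,0.003]],
    [[0.42,0.061,-0.046],[0.011,-0.005,0.003]]
  ]
}}

```text
time_s: 11.2
tcp_pos: [0.4987, 0.3869, 0.039]
eef_rot: [62.0, 89.9, -138.1]
contact_force: [-0.2, 0.3, -0.2]
gripper_width: 0.0119
```

```bash
python3 go.py "[(.498,.389,.0275,-110)]"
```

```text
t 11.2 pos [0.4987 0.3869 0.039 ] down [-0.0011 -0.001  -1.    ] jaw -110.1 c -180.0 J [ 55.5  27.7 -18.3  -0.  -44.1  14.5] w 0.0119 F [-0.2  0.3 -0.2]
  j6 -> 15
  [0.498 0.389 0.028] shift [0.077, -0.012, 0.009] turn [-0.002, 0.001, -0.002]
```

Request:
{"name": "send_rows", "arguments": {
  "plan": [
    [[0.02,-0.01,0.005],[0,0,0]],
    [[0.045,-0.01,0.005],[0,0.001,0]],
    [[0.077,-0.01,0.005],[0,0.001,-0.001]],
    [[0.077,-0.01,0.005],[0,0.001,-0.001]],
    [[0.077,-0.01,0.005],[0,0.001,-0.001]]
  ]
}}

```text
time_s: 11.7
tcp_pos: [0.4985, 0.3887, 0.0278]
eef_rot: [117.1, 90.0, -83.0]
contact_force: [0.3, 0.7, 0.2]
gripper_width: 0.0114
```

Request:
{"name": "send_rows", "arguments": {
  "plan": [
    [[0,0,0],[0,0,0]],
    [[0,0,0],[0,0,0]],
    [[0,0,0],[0,0,0]],
    [[0,0,0],[0,0,0]],
    [[0,0,0],[0,0,0]]
  ],
  "jaw": 0
}}

```text
time_s: 12.2
tcp_pos: [0.4985, 0.3887, 0.0278]
eef_rot: [132.6, 90.0, -67.5]
contact_force: [-0.1, 1.0, -0.3]
gripper_width: 0.0424
```

Request:
{"name": "send_rows", "arguments": {
  "plan": [
    [[-0.15,0,0],[0,0,0]],
    [[-0.3,0,0],[0,0,0]],
    [[-0.5,0,0],[0,0,0]],
    [[-0.75,0,0],[0,0,0]],
    [[-0.85,0,0],[0,0,0]]
  ]
}}

```text
time_s: 12.7
tcp_pos: [0.4997, 0.3898, 0.1593]
eef_rot: [-118.4, 89.7, 41.6]
contact_force: [0.1, -0.4, 0.7]
gripper_width: 0.044
```

```bash
python3 - <<'E'
from meas import *
for n in ("wrist","side"):
    c=r.capture(n);c["name"]=n
    measure(c,"key_c",np.array([.498,.389]))
    for k in ("pad_seat",)+(("pad_jar",) if n=="side" else ()): measure(c,k)
E
python3 go.py "[(.53,.26,.15,None),(.52,.0,.15,None),(.4655,-.102,.12,-110),(.4655,-.102,.037,-110)]"
```

```text
key_c wrist 0.61 [322. 227.] 1738 zt 0.016 rect [0.4981 0.389 ] [0.032 0.08 ] ang 160.8 pca 161.1 mean [0.4989 0.3885] cl [0.4997 0.3882 0.0134] hi [0.4997 0.3882] [0.4972 0.3876 0.0408]
pad_seat wrist 0.89 [313. 224.] 9529 zt 0.006 rect [0.4995 0.3914] [0.071 0.12 ] ang 159.3 pca 158.6 mean [0.5029 0.3905] cl [0.503  0.3905 0.0051] hi [0.503  0.3905] [0.4991 0.3915 0.0684]
key_c side 0.68 [262. 166.] 206 zt 0.016 rect [0.4962 0.3895] [0.042 0.078] ang 169.2 pca 159.9 mean [0.492  0.3879] cl [0.4919 0.3866 0.0108] hi [0.4924 0.3859] [0.4961 0.3893 0.0396]
pad_seat side 0.57 [267. 168.] 606 zt 0.007 rect [0.4965 0.3864] [0.076 0.122] ang 158.9 pca 158.6 mean [0.4975 0.3829] cl [0.4976 0.3841 0.0042] hi [0.4974 0.3844] [0.4951 0.3905 0.0688]
pad_seat side 0.43 [321. 204.] 1011 zt 0.014 rect [0.6134 0.2147] [0.121 0.081] ang 18.7 pca 20.2 mean [0.6147 0.2104] cl [0.6144 0.2087 0.0062] hi [0.6143 0.2087] [0.6145 0.2144 0.0689]
pad_jar side 0.7 [222. 188.] 511 zt 0.056 rect [0.3945 0.2372] [0.042 0.115] ang 90.7 pca 92.5 mean [0.3937 0.2357] cl [0.3919 0.2648 0.0349] hi [0.3919 0.2725] [0.3899 0.2755 0.0237]
t 13.1 pos [0.498  0.3882 0.154 ] down [-0.0014 -0.0019 -1.    ] jaw -110.1 c -180.0 J [ 55.6  20.6 -11.9  -0.  -57.6  14.3] w 0.0439 F [-0.3  0.3 -0.2]
  [0.53 0.26 0.15] shift [0.028, 0.729, -0.494] turn [-0.0, 0.001, -0.003]
  [0.525 0.13  0.15 ] shift [0.0, 0.825, -0.266] turn [-0.0, -0.0, -0.0]
  [0.52 0.   0.15] shift [0.0, 0.825, -0.266] turn [-0.0, -0.0, -0.0]
  j6 -> 65
  [ 0.466 -0.102  0.12 ] shift [0.2, 0.763, 0.108] turn [-0.002, -0.0, -0.0]
  j6 -> 65
  [ 0.466 -0.102  0.037] shift [0.553, 0.0, 0.0] turn [-0.0, -0.0, -0.0]
```

The key is on its outline: offset about 2–3 mm, angle within 2°. Next is the barrel.

Request:
{"name": "send_rows", "arguments": {
  "plan": [
    [[0.01,0.24,-0.165],[0,0,0]],
    [[0.02,0.48,-0.33],[0,0,0]],
    [[0.028,0.729,-0.494],[0,0,0]],
    [[0.028,0.729,-0.494],[0,0,0]],
    [[0.028,0.729,-0.494],[0,0,0]]
  ],
  "jaw": 0.5
}}

```text
time_s: 13.55
tcp_pos: [0.5301, 0.2587, 0.1492]
eef_rot: [71.0, 89.8, -129.2]
contact_force: [0.1, 0.6, -0.8]
gripper_width: 0.0652
```

Request:
{"name": "send_rows", "arguments": {
  "plan": [
    [[0,0.275,-0.088],[0,0,0]],
    [[0,0.55,-0.177],[0,0,0]],
    [[0,0.825,-0.266],[0,0,0]],
    [[0,0.825,-0.266],[0,0,0]],
    [[0,0.825,-0.266],[0,0,0]]
  ]
}}

```text
time_s: 14.05
tcp_pos: [0.525, 0.129, 0.1495]
eef_rot: [72.0, 89.8, -128.2]
contact_force: [0.3, -0.4, -0.1]
gripper_width: 0.0654
```

Request:
{"name": "send_rows", "arguments": {
  "plan": [
    [[0,0.275,-0.088],[0,0,0]],
    [[0,0.55,-0.177],[0,0,0]],
    [[0,0.825,-0.266],[0,0,0]],
    [[0,0.825,-0.266],[0,0,0]],
    [[0,0.825,-0.266],[0,0,0]]
  ]
}}

```text
time_s: 14.55
tcp_pos: [0.5202, -0.0005, 0.1497]
eef_rot: [73.4, 89.8, -126.9]
contact_force: [0.5, 0.5, -0.7]
gripper_width: 0.0662
```

Request:
{"name": "send_rows", "arguments": {
  "plan": [
    [[0,0.25,0.036],[0,0,0]],
    [[0.05,0.5,0.072],[0,0,0]],
    [[0.1,0.763,0.108],[0,0,0]],
    [[0.15,0.763,0.108],[0,0,0]],
    [[0.15,0.763,0.108],[0,0,0]]
  ]
}}

```text
time_s: 15.05
tcp_pos: [0.4654, -0.1016, 0.1269]
eef_rot: [63.7, 89.8, -136.5]
contact_force: [0.8, 0.9, -0.0]
gripper_width: 0.0656
```

```bash
python3 - <<'E'
from meas import *
c=r.capture("wrist");c["name"]="wrist";save(c,"w2.png")
measure(c,"barrel_c")
E
python3 go.py "[(.4655,-.102,.12,-110),(.4655,-.102,.036,-110)]"
```

```text
barrel_c wrist 0.7 [316. 252.] 2959 zt 0.066 rect [ 0.4718 -0.1037] [0.031 0.044] ang 159.7 pca 160.9 mean [ 0.4715 -0.1034] cl [ 0.4692 -0.1025  0.0546] hi [ 0.4671 -0.1018] [ 0.4662 -0.1018  0.0163]
t 15.2 pos [ 0.4665 -0.101   0.1277] down [-0.0019 -0.003  -1.    ] jaw -110.1 c -179.9 J [ 11.6   8.6 -32.9   0.2 -48.6  58.1] w 0.0656 F [ 0.6 -0.3 -0.8]
  j6 -> 65
  [ 0.466 -0.102  0.12 ] shift [0.052, 0.008, 0.004] turn [-0.003, 0.001, -0.004]
  j6 -> 65
  [ 0.466 -0.102  0.036] shift [0.56, 0.0, 0.0] turn [-0.0, -0.0, -0.0]
```

View pics/w2.png

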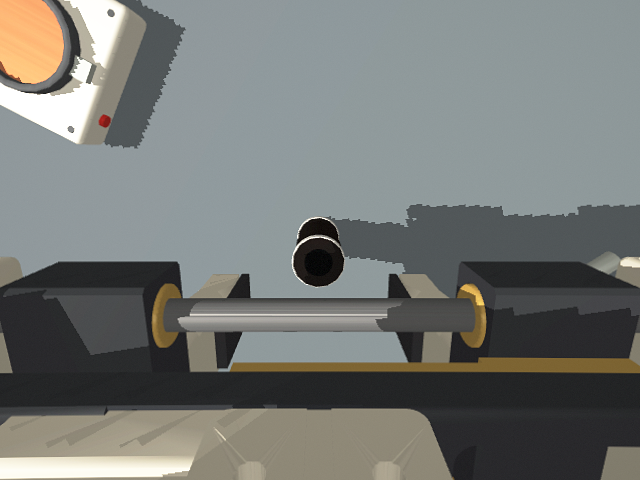

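The barrel (top face at px 318,261) is centred between the fingers, at (0.466, -0.102). I'll descend, grip and lift.

Request:
{"name": "send_rows", "arguments": {
  "plan": [
    [[0.15,0.007,0.002],[0,0,-0.003]],
    [[0.3,0.007,0.002],[0,0,-0.003]],
    [[0.45,0.007,0.002],[0,0,-0.003]],
    [[0.61,0.007,0.002],[0,0,-0.003]],
    [[0.61,0.007,0.002],[0,0,-0.003]]
  ]
}}

```text
time_s: 15.65
tcp_pos: [0.4649, -0.1012, 0.0341]
eef_rot: [35.2, 89.7, -164.9]
contact_force: [-0.4, 0.1, 0.4]
gripper_width: 0.0658
```

Request:
{"name": "send_rows", "arguments": {
  "plan": [
    [[0,0,0],[0,0,0]],
    [[0,0,0],[0,0,0]],
    [[0,0,0],[0,0,0]],
    [[0,0,0],[0,0,0]],
    [[0,0,0],[0,0,0]]
  ],
  "jaw": -1,
  "force": 20
}}

```text
time_s: 16.15
tcp_pos: [0.4652, -0.1011, 0.0348]
eef_rot: [36.6, 89.8, -163.5]
contact_force: [-0.2, 0.4, 0.1]
gripper_width: 0.0315
```

Request:
{"name": "send_rows", "arguments": {
  "plan": [
    [[-0.1,0,0],[0,0,0]],
    [[-0.25,0,0],[0,0,0]],
    [[-0.4,0,0],[0,0,0]],
    [[-0.55,0,0],[0,0,0]],
    [[-0.65,0,0],[0,0,0]]
  ]
}}

```text
time_s: 16.65
tcp_pos: [0.466, -0.1011, 0.1341]
eef_rot: [44.3, 89.9, -155.8]
contact_force: [0.1, 1.0, -0.8]
gripper_width: 0.0299
```

```bash
python3 go.py "[(.4562,.102,.12,None),(.4562,.102,.0465,None)]"
```

```text
t 16.6 pos [ 0.466  -0.1011  0.1341] down [-0.0022 -0.001  -1.    ] jaw -110.1 c -180.0 J [ 11.5   8.1 -32.4   0.  -49.6  58.4] w 0.0299 F [ 0.1  1.  -0.8]
  [0.461 0.    0.127] shift [0.046, -0.625, 0.263] turn [-0.0, 0.002, -0.002]
  [0.456 0.102 0.12 ] shift [0.047, -0.625, 0.263] turn [-0.0, -0.0, -0.0]
  [0.456 0.102 0.046] shift [0.49, 0.0, 0.0] turn [-0.0, -0.0, -0.0]
```

Request:
{"name": "send_rows", "arguments": {
  "plan": [
    [[0.01,-0.15,0.065],[0,0,0]],
    [[0.02,-0.31,0.13],[0,0,0]],
    [[0.03,-0.47,0.2],[0,0.002,0]],
    [[0.046,-0.625,0.263],[0,0.002,-0.002]],
    [[0.046,-0.625,0.263],[0,0.002,-0.002]]
  ]
}}

```text
time_s: 17.15
tcp_pos: [0.4611, 0.0023, 0.1273]
eef_rot: [-119.4, 90.0, 40.7]
contact_force: [0.0, 0.4, -1.4]
gripper_width: 0.0294
```

Request:
{"name": "send_rows", "arguments": {
  "plan": [
    [[0.01,-0.15,0.065],[0,0,0]],
    [[0.02,-0.31,0.13],[0,0,0]],
    [[0.03,-0.47,0.2],[0,0,0]],
    [[0.047,-0.625,0.263],[0,0,0]],
    [[0.047,-0.625,0.263],[0,0,0]]
  ]
}}

```text
time_s: 17.65
tcp_pos: [0.4564, 0.1056, 0.1204]
eef_rot: [-123.8, 89.9, 36.4]
contact_force: [-0.7, 0.1, 0.2]
gripper_width: 0.0299
```

Request:
{"name": "send_rows", "arguments": {
  "plan": [
    [[0,0,0],[0,0,0]],
    [[0.1,0,0],[0,0,0]],
    [[0.2,0,0],[0,0,0]],
    [[0.3,0,0],[0,0,0]],
    [[0.3,0,0],[0,0,0]]
  ]
}}

```text
time_s: 18.15
tcp_pos: [0.4553, 0.1039, 0.074]
eef_rot: [48.6, 89.9, -151.4]
contact_force: [-0.8, 0.2, -1.1]
gripper_width: 0.0302
```

```bash
python3 - <<'E'
from meas import *
c=r.capture("wrist");c["name"]="wrist";save(c,"w3.png")
measure(c,"dish_seat");measure(c,"barrel_c")
E
python3 go.py "[(.4562,.102,.0443,None)]"
```

```text
dish_seat wrist 0.92 [320. 232.] 9751 zt 0.015 rect [0.4728 0.0982] [0.085 0.058] ang 74.2 pca 69.7 mean [0.4742 0.0965] cl [0.4728 0.0969 0.0087] hi [0.4688 0.0979] [0.4635 0.1003 0.0345]
barrel_c wrist 0.65 [319. 331.] 5442 zt 0.105 rect [0.4519 0.1054] [0.043 0.056] ang 160.0 pca 159.8 mean [0.4498 0.1061] cl [0.4621 0.1017 0.0865] hi [0.4613 0.1021] [0.4623 0.1031 0.0199]
t 18.3 pos [0.4568 0.1053 0.0761] down [ 0.0016  0.001  -1.    ] jaw -109.9 c -180.0 J [ 37.1  12.  -37.4   0.  -40.5  33. ] w 0.0296 F [-0.2 -0.2  0.2]
  [0.456 0.102 0.044] shift [0.212, 0.022, -0.003] turn [-0.0, -0.002, 0.002]
```

View pics/w3.png

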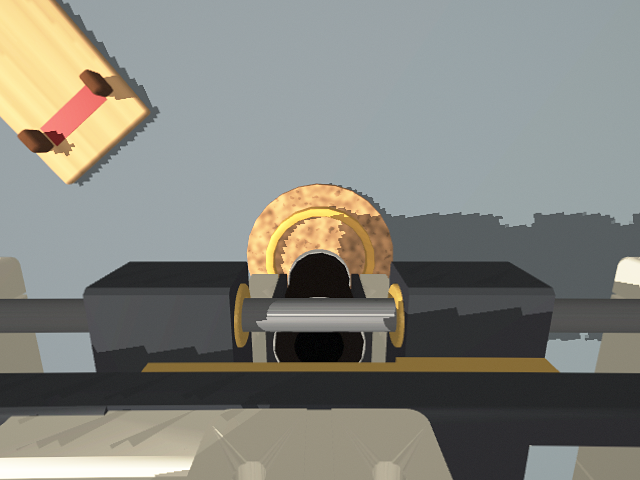

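The wrist view shows the barrel held upright, left-right central over the brass ring (px 320). I'll lower and release it.

Request:
{"name": "send_rows", "arguments": {
  "plan": [
    [[0.04,0.02,-0.003],[0,0,0]],
    [[0.08,0.022,-0.003],[0,-0.002,0.002]],
    [[0.14,0.022,-0.003],[0,-0.002,0.002]],
    [[0.212,0.022,-0.003],[0,-0.002,0.002]],
    [[0.212,0.022,-0.003],[0,-0.002,0.002]]
  ]
}}

```text
time_s: 18.8
tcp_pos: [0.4551, 0.1014, 0.0425]
eef_rot: [48.7, 89.8, -151.2]
contact_force: [-1.1, -0.3, -0.9]
gripper_width: 0.0298
```

```bash
python3 go.py "[(.4562,.102,.0442,None)]"
```

```text
t 18.8 pos [0.4551 0.1014 0.0425] down [-0.003  -0.0016 -1.    ] jaw -109.9 c -180.0 J [ 36.8  15.2 -39.4  -0.  -35.6  33.3] w 0.0298 F [-1.1 -0.3 -0.9]
  [0.456 0.102 0.044] shift [-0.011, -0.006, -0.005] turn [-0.0, 0.003, -0.003]
```

Request:
{"name": "send_rows", "arguments": {
  "plan": [
    [[-0.009,-0.003,0],[0,0,0]],
    [[-0.009,-0.003,0],[0,0,0]],
    [[-0.009,-0.003,0],[0,0,0]],
    [[-0.009,-0.003,0],[0,0,0]],
    [[-0.009,-0.003,0],[0,0,0]]
  ]
}}

```text
time_s: 19.3
tcp_pos: [0.4554, 0.1019, 0.0441]
eef_rot: [47.4, 89.8, -152.5]
contact_force: [-0.8, 0.8, 0.1]
gripper_width: 0.0295
```

Request:
{"name": "send_rows", "arguments": {
  "plan": [
    [[0,0,0],[0,0,0]],
    [[0,0,0],[0,0,0]],
    [[0,0,0],[0,0,0]],
    [[0,0,0],[0,0,0]],
    [[0,0,0],[0,0,0]]
  ],
  "jaw": 0.5
}}

```text
time_s: 19.8
tcp_pos: [0.4554, 0.1019, 0.0441]
eef_rot: [48.0, 89.8, -151.9]
contact_force: [-0.7, 0.8, -0.1]
gripper_width: 0.0629
```

Request:
{"name": "send_rows", "arguments": {
  "plan": [
    [[-0.15,0,0],[0,0,0]],
    [[-0.3,0,0],[0,0,0]],
    [[-0.5,0,0],[0,0,0]],
    [[-0.75,0,0],[0,0,0]],
    [[-0.75,0,0],[0,0,0]]
  ]
}}

```text
time_s: 20.3
tcp_pos: [0.4583, 0.1034, 0.1613]
eef_rot: [-132.4, 89.7, 27.7]
contact_force: [-0.1, 0.3, -0.3]
gripper_width: 0.0655
```

```bash
python3 - <<'E'
from meas import *
for n in ("wrist","side"):
    c=r.capture(n);c["name"]=n
    for k in ("barrel_c","dish_seat"): measure(c,k,np.array([.456,.102]))
    if n=="side": measure(c,"handle_c",np.array([.361,-.257]))
E
python3 go.py "[(.5,-.03,.15,None),(.42,-.2,.15,-140),(.361,-.257,.11,-163.7)]"
```

```text
barrel_c wrist 0.62 [322. 248.] 2205 zt 0.072 rect [0.4599 0.1005] [0.031 0.043] ang 160.2 pca 161.1 mean [0.4597 0.1006] cl [0.4596 0.1007 0.0624] hi [0.4573 0.1014] [0.4565 0.1014 0.0162]
dish_seat wrist 0.57 [317. 214.] 6221 zt 0.015 rect [0.4591 0.1018] [0.086 0.085] ang 70.2 pca 74.4 mean [0.4644 0.1006] cl [0.4632 0.1011 0.0086] hi [0.4647 0.1005] [0.4566 0.1027 0.0325]
barrel_c side 0.96 [254. 228.] 416 zt 0.072 rect [0.4557 0.0723] [0.029 0.103] ang 90.1 pca 90.7 mean [0.4561 0.071 ] cl [0.4559 0.0926 0.0477] hi [0.4554 0.0968] [0.4542 0.1004 0.017 ]
dish_seat side 0.93 [251. 246.] 766 zt 0.015 rect [0.456  0.0845] [0.088 0.088] ang 88.1 pca 163.9 mean [0.4555 0.0808] cl [0.4555 0.0896 0.0078] hi [0.4541 0.0926] [0.455  0.0951 0.0418]
handle_c side 0.66 [205. 381.] 626 zt 0.022 rect [ 0.3615 -0.2643] [0.021 0.11 ] ang 107.7 pca 106.5 mean [ 0.3616 -0.2648] cl [ 0.3613 -0.2627  0.0173] hi [ 0.3607 -0.2596] [ 0.3631 -0.2576  0.0516]
t 20.6 pos [0.4552 0.1017 0.1556] down [-0.0043 -0.0025 -1.    ] jaw -109.9 c -180.0 J [ 36.9   5.7 -31.9  -0.  -52.7  33.3] w 0.0659 F [-0.1 -0.4 -0.2]
  [ 0.5  -0.03  0.15] shift [0.038, 0.724, -0.58] turn [-0.0, 0.004, -0.005]
  j6 -> 48
  [ 0.46  -0.115  0.15 ] shift [0.0, 0.624, 0.058] turn [0.334, -0.0, -0.0]
  [ 0.42 -0.2   0.15] shift [0.0, 0.617, -0.106] turn [0.334, -0.0, -0.0]
  j6 -> 35
  [ 0.361 -0.257  0.11 ] shift [0.267, 0.546, -0.038] turn [0.527, -0.0, -0.0]
```

The barrel is in the ring, about 1–2 mm off centre, with its top at 0.073 m. Next is the handle.

Request:
{"name": "send_rows", "arguments": {
  "plan": [
    [[0.01,0.24,-0.19],[0,0,0]],
    [[0.02,0.48,-0.38],[0,0.002,0]],
    [[0.038,0.724,-0.58],[0,0.004,-0.005]],
    [[0.038,0.724,-0.58],[0,0.004,-0.005]],
    [[0.038,0.724,-0.58],[0,0.004,-0.005]]
  ]
}}

```text
time_s: 21.15
tcp_pos: [0.4996, -0.0314, 0.149]
eef_rot: [32.9, 89.9, -167.2]
contact_force: [0.4, 0.0, 0.3]
gripper_width: 0.0661
```

Request:
{"name": "send_rows", "arguments": {
  "plan": [
    [[0,0.21,0.02],[0.11,0,0]],
    [[0,0.42,0.04],[0.22,0,0]],
    [[0,0.624,0.058],[0.334,0,0]],
    [[0,0.624,0.058],[0.334,0,0]],
    [[0,0.624,0.058],[0.334,0,0]]
  ]
}}

```text
time_s: 21.65
tcp_pos: [0.4592, -0.1157, 0.1491]
eef_rot: [48.4, 89.9, -166.7]
contact_force: [1.2, -0.2, -0.1]
gripper_width: 0.0659
```

Request:
{"name": "send_rows", "arguments": {
  "plan": [
    [[0,0.21,-0.035],[0.11,0,0]],
    [[0,0.42,-0.07],[0.22,0,0]],
    [[0,0.617,-0.106],[0.334,0,0]],
    [[0,0.617,-0.106],[0.334,0,0]],
    [[0,0.617,-0.106],[0.334,0,0]]
  ]
}}

```text
time_s: 22.15
tcp_pos: [0.4196, -0.2001, 0.1492]
eef_rot: [64.9, 89.9, -165.1]
contact_force: [0.7, 0.4, 0.6]
gripper_width: 0.0657
```

Request:
{"name": "send_rows", "arguments": {
  "plan": [
    [[0.05,0.18,-0.01],[0.17,0,0]],
    [[0.1,0.36,-0.02],[0.34,0,0]],
    [[0.2,0.546,-0.038],[0.527,0,0]],
    [[0.267,0.546,-0.038],[0.527,0,0]],
    [[0.267,0.546,-0.038],[0.527,0,0]]
  ]
}}

```text
time_s: 22.65
tcp_pos: [0.3603, -0.2563, 0.1082]
eef_rot: [73.0, 89.8, 179.5]
contact_force: [0.2, 0.5, 0.6]
gripper_width: 0.0656
```

```bash
python3 - <<'E'
from meas import *
c=r.capture("wrist");c["name"]="wrist";save(c,"w4.png")
measure(c,"handle_c")
E
python3 go.py "[(.361,-.257,.11,-163.7),(.361,-.257,.0245,-163.7)]"
```

```text
handle_c wrist 0.67 [318. 235.] 3432 zt 0.021 rect [ 0.3633 -0.2653] [0.019 0.085] ang 107.0 pca 106.8 mean [ 0.363  -0.2647] cl [ 0.3629 -0.2645  0.0187] hi [ 0.3626 -0.2633] [ 0.3612 -0.2642  0.0439]
t 22.8 pos [ 0.3617 -0.2564  0.1095] down [-1.6e-03 -7.0e-04 -1.0e+00] jaw -163.5 c -179.9 J [ -9.7   6.9 -38.1   0.1 -45.1  26.1] w 0.0656 F [0.5 0.4 0.9]
  j6 -> 35
  [ 0.361 -0.257  0.11 ] shift [-0.003, 0.005, -0.002] turn [0.004, -0.0, -0.002]
  j6 -> 35
  [ 0.361 -0.257  0.025] shift [0.57, 0.0, 0.0] turn [-0.0, -0.0, -0.0]
```

View pics/w4.png

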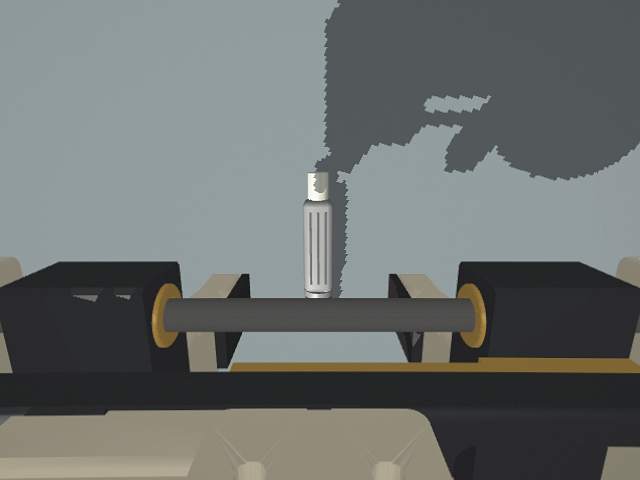

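The wrist view shows the handle central between the fingers (px 318), ferrule at the top and cap hidden behind the bar. Its ferrule end puts the centre at (0.361, -0.258), which agrees with the earlier estimate. I'll descend and grip.

Request:
{"name": "send_rows", "arguments": {
  "plan": [
    [[0.14,0.003,-0.008],[0.004,0,0]],
    [[0.28,0.003,-0.008],[0,0,-0.002]],
    [[0.42,0.003,-0.008],[0,0,-0.002]],
    [[0.56,0.003,-0.008],[0,0,-0.002]],
    [[0.56,0.003,-0.008],[0,0,-0.002]]
  ]
}}

```text
time_s: 23.25
tcp_pos: [0.3612, -0.2569, 0.0241]
eef_rot: [66.9, 89.8, 173.6]
contact_force: [-0.4, -0.3, 0.5]
gripper_width: 0.0656
```

Request:
{"name": "send_rows", "arguments": {
  "plan": [
    [[0,0,0],[0,0,0]],
    [[0,0,0],[0,0,0]],
    [[0,0,0],[0,0,0]],
    [[0,0,0],[0,0,0]],
    [[0,0,0],[0,0,0]]
  ],
  "jaw": -1,
  "force": 30
}}

```text
time_s: 23.75
tcp_pos: [0.3615, -0.257, 0.0246]
eef_rot: [69.4, 89.9, 176.0]
contact_force: [-0.0, -0.5, -0.1]
gripper_width: 0.0311
```

Request:
{"name": "send_rows", "arguments": {
  "plan": [
    [[-0.1,0,0],[0,0,0]],
    [[-0.25,0,0],[0,0,0]],
    [[-0.45,0,0],[0,0,0]],
    [[-0.65,0,0],[0,0,0]],
    [[-0.85,0,0],[0,0,0]]
  ]
}}

```text
time_s: 24.25
tcp_pos: [0.3615, -0.257, 0.1536]
eef_rot: [69.8, 89.9, 176.4]
contact_force: [0.6, -1.2, -0.3]
gripper_width: 0.0005
```

```bash
python3 go.py "[(.52,-.06,.16,-130),(.614,.1,.16,-90),(.614,.2115,.12,-71.5),(.614,.2115,.06,-71.5)]"
```

```text
t 24.2 pos [ 0.3615 -0.257   0.1536] down [-1.9e-03  1.0e-04 -1.0e+00] jaw -163.4 c -180.0 J [ -9.8   3.5 -34.8   0.  -51.9  26.4] w 0.0005 F [ 0.6 -1.2 -0.3]
  j6 -> 40
  [ 0.441 -0.159  0.157] shift [-0.022, -0.694, 0.478] turn [-0.371, 0.001, -0.002]
  [ 0.52 -0.06  0.16] shift [-0.021, -0.802, 0.259] turn [-0.371, -0.0, -0.0]
  j6 -> 64
  [0.567 0.02  0.16 ] shift [0.0, -0.61, 0.103] turn [-0.444, -0.0, -0.0]
  [0.614 0.1   0.16 ] shift [0.0, -0.608, -0.112] turn [-0.444, -0.0, -0.0]
  j6 -> 72
  [0.614 0.212 0.12 ] shift [0.267, -0.743, -0.0] turn [-0.411, -0.0, -0.0]
  j6 -> 72
  [0.614 0.212 0.06 ] shift [0.4, 0.0, 0.0] turn [-0.0, -0.0, -0.0]
```

The fingers had not finished closing when the lift began: width was 31 mm at lift and ended empty. I'll reopen and measure the handle again.

Request:
{"name": "send_rows", "arguments": {
  "plan": [
    [[0,0,0],[0,0,0]],
    [[0,0,0],[0,0,0]],
    [[0,0,0],[0,0,0]],
    [[0,0,0],[0,0,0]],
    [[0,0,0],[0,0,0]]
  ],
  "jaw": 0.2
}}

```text
time_s: 24.75
tcp_pos: [0.361, -0.2569, 0.1527]
eef_rot: [65.0, 89.8, 171.6]
contact_force: [-0.5, -0.3, -0.4]
gripper_width: 0.0353
```

```bash
python3 - <<'E'
from meas import *
for n in ("wrist","side"):
    c=r.capture(n);c["name"]=n
    measure(c,"handle_c",np.array([.361,-.257]))
E
python3 go.py "[(.361,-.2575,.11,-163.2),(.361,-.2575,.0245,-163.2)]"
```

```text
handle_c wrist 0.75 [320. 230.] 2803 zt 0.021 rect [ 0.3615 -0.2587] [0.019 0.099] ang 107.1 pca 106.7 mean [ 0.3613 -0.2587] cl [ 0.3612 -0.2584  0.0185] hi [ 0.361  -0.2577] [ 0.3612 -0.2576  0.0499]
handle_c side 0.9 [205. 382.] 648 zt 0.022 rect [ 0.3617 -0.2648] [0.022 0.11 ] ang 105.2 pca 106.2 mean [ 0.3618 -0.266 ] cl [ 0.3615 -0.2634  0.0167] hi [ 0.3606 -0.2597] [ 0.3602 -0.2593  0.0498]
t 24.9 pos [ 0.3614 -0.257   0.1532] down [-2.7e-03  3.0e-04 -1.0e+00] jaw -163.4 c -180.0 J [ -9.8   3.5 -34.8   0.  -51.9  26.4] w 0.0499 F [ 0.8  0.1 -0.7]
  j6 -> 35
  [ 0.361 -0.258  0.11 ] shift [0.288, 0.003, -0.003] turn [-0.004, 0.001, -0.003]
  j6 -> 35
  [ 0.361 -0.258  0.025] shift [0.57, 0.0, 0.0] turn [-0.0, -0.0, -0.0]
```

The handle has not moved, and its full length is now visible with the centre at (0.361, -0.258). I'll retry with a longer close.

Request:
{"name": "send_rows", "arguments": {
  "plan": [
    [[0.2,0.003,-0.006],[0,0,-0.002]],
    [[0.4,0.003,-0.006],[0,0,-0.002]],
    [[0.6,0.003,-0.006],[0,0,-0.002]],
    [[0.75,0.003,-0.006],[0,0,-0.002]],
    [[0.855,0.003,-0.006],[0,0,-0.002]]
  ]
}}

```text
time_s: 25.45
tcp_pos: [0.3601, -0.2578, 0.0233]
eef_rot: [53.7, 89.8, 160.4]
contact_force: [0.7, -0.0, 0.5]
gripper_width: 0.0526
```

Request:
{"name": "send_rows", "arguments": {
  "plan": [
    [[0.01,0,0],[0,0,0]],
    [[0.01,0,0],[0,0,0]],
    [[0.01,0,0],[0,0,0]],
    [[0.01,0,0],[0,0,0]],
    [[0.01,0,0],[0,0,0]]
  ],
  "jaw": -1,
  "force": 30
}}

```text
time_s: 25.95
tcp_pos: [0.3607, -0.2579, 0.0226]
eef_rot: [44.4, 89.9, 151.1]
contact_force: [-1.0, 1.2, 3.2]
gripper_width: 0.0199
```

Request:
{"name": "send_rows", "arguments": {
  "plan": [
    [[0,0,0],[0,0,0]],
    [[0,0,0],[0,0,0]],
    [[0,0,0],[0,0,0]],
    [[0,0,0],[0,0,0]],
    [[0,0,0],[0,0,0]]
  ]
}}

```text
time_s: 26.45
tcp_pos: [0.3606, -0.2579, 0.0227]
eef_rot: [45.7, 89.9, 152.4]
contact_force: [-0.1, -0.5, 2.0]
gripper_width: 0.0195
```

```bash
python3 go.py "[(.361,-.2575,.15,None)]"
```

```text
t 26.4 pos [ 0.3606 -0.2579  0.0227] down [-1.6e-03  8.0e-04 -1.0e+00] jaw -163.4 c -180.1 J [-10.   15.5 -43.4  -0.1 -31.3  26.6] w 0.0195 F [-0.1 -0.5  2. ]
  [ 0.361 -0.258  0.15 ] shift [-0.849, -0.002, 0.003] turn [-0.0, 0.002, -0.002]
```

Request:
{"name": "send_rows", "arguments": {
  "plan": [
    [[-0.1,0,0],[0,0,0]],
    [[-0.25,0,0],[0,0,0]],
    [[-0.45,0,0],[0,0,0]],
    [[-0.65,0,0],[0,0,0]],
    [[-0.87,0,0],[0,0,0]]
  ]
}}

```text
time_s: 26.95
tcp_pos: [0.3602, -0.2578, 0.154]
eef_rot: [48.4, 89.8, 155.1]
contact_force: [0.1, -0.8, -1.4]
gripper_width: 0.0197
```

```bash
python3 go.py "[(.52,-.06,.16,-130),(.614,.1,.16,-90),(.614,.2115,.12,-71.5),(.614,.2115,.06,-71.5)]"
```

```text
t 26.9 pos [ 0.3602 -0.2578  0.154 ] down [-0.0026  0.0012 -1.    ] jaw -163.4 c -180.0 J [-10.    3.4 -34.7  -0.1 -52.   26.6] w 0.0197 F [ 0.1 -0.8 -1.4]
  j6 -> 40
  [ 0.44  -0.159  0.157] shift [-0.021, -0.699, 0.479] turn [-0.371, 0.003, -0.002]
  [ 0.52 -0.06  0.16] shift [-0.02, -0.807, 0.258] turn [-0.371, -0.0, -0.0]
  j6 -> 64
  [0.567 0.02  0.16 ] shift [0.0, -0.61, 0.103] turn [-0.444, -0.0, -0.0]
  [0.614 0.1   0.16 ] shift [0.0, -0.608, -0.112] turn [-0.444, -0.0, -0.0]
  j6 -> 73
  [0.614 0.212 0.12 ] shift [0.267, -0.743, -0.0] turn [-0.411, -0.0, -0.0]
  j6 -> 73
  [0.614 0.212 0.06 ] shift [0.4, 0.0, 0.0] turn [-0.0, -0.0, -0.0]
```

Request:
{"name": "send_rows", "arguments": {
  "plan": [
    [[0,-0.17,0.12],[-0.09,0,0]],
    [[-0.01,-0.35,0.24],[-0.18,0,0]],
    [[-0.02,-0.52,0.36],[-0.28,0.002,0]],
    [[-0.021,-0.699,0.479],[-0.371,0.003,-0.002]],
    [[-0.021,-0.699,0.479],[-0.371,0.003,-0.002]]
  ]
}}

```text
time_s: 27.45
tcp_pos: [0.4424, -0.1569, 0.1572]
eef_rot: [-139.5, 89.9, -15.9]
contact_force: [-0.6, 0.9, -1.1]
gripper_width: 0.0199
```

Request:
{"name": "send_rows", "arguments": {
  "plan": [
    [[0,-0.2,0.065],[-0.09,0,0]],
    [[-0.01,-0.4,0.13],[-0.18,0,0]],
    [[-0.02,-0.6,0.195],[-0.28,0,0]],
    [[-0.02,-0.807,0.258],[-0.371,0,0]],
    [[-0.02,-0.807,0.258],[-0.371,0,0]]
  ]
}}

```text
time_s: 27.95
tcp_pos: [0.5239, -0.0557, 0.16]
eef_rot: [-152.8, 89.9, -12.3]
contact_force: [0.2, -0.6, -1.3]
gripper_width: 0.0196
```

Request:
{"name": "send_rows", "arguments": {
  "plan": [
    [[0,-0.15,0.026],[-0.11,0,0]],
    [[0,-0.3,0.052],[-0.22,0,0]],
    [[0,-0.46,0.078],[-0.33,0,0]],
    [[0,-0.61,0.103],[-0.444,0,0]],
    [[0,-0.61,0.103],[-0.444,0,0]]
  ]
}}

```text
time_s: 28.45
tcp_pos: [0.5709, 0.026, 0.1595]
eef_rot: [179.8, 89.9, -19.5]
contact_force: [-0.4, 0.0, -1.6]
gripper_width: 0.0197
```

Request:
{"name": "send_rows", "arguments": {
  "plan": [
    [[0,-0.15,-0.028],[-0.11,0,0]],
    [[0,-0.3,-0.056],[-0.22,0,0]],
    [[0,-0.46,-0.084],[-0.33,0,0]],
    [[0,-0.608,-0.112],[-0.444,0,0]],
    [[0,-0.608,-0.112],[-0.444,0,0]]
  ]
}}

```text
time_s: 28.95
tcp_pos: [0.6175, 0.1075, 0.1589]
eef_rot: [142.6, 89.9, -36.6]
contact_force: [-0.5, -0.8, -0.9]
gripper_width: 0.02
```

Request:
{"name": "send_rows", "arguments": {
  "plan": [
    [[0.05,-0.18,0],[-0.1,0,0]],
    [[0.1,-0.37,0],[-0.2,0,0]],
    [[0.17,-0.55,0],[-0.3,0,0]],
    [[0.267,-0.743,0],[-0.411,0,0]],
    [[0.267,-0.743,0],[-0.411,0,0]]
  ]
}}

```text
time_s: 29.45
tcp_pos: [0.6144, 0.2199, 0.1163]
eef_rot: [26.1, 89.8, -134.5]
contact_force: [-0.6, -0.3, -1.5]
gripper_width: 0.0201
```

```bash
python3 - <<'E'
from meas import *
c=r.capture("wrist");c["name"]="wrist";save(c,"w5.png")
measure(c,"rest_seat")
measure(c,"handle_c")
E
python3 go.py "[(.614,.2115,.06,-71.5)]"
```

```text
rest_seat wrist 0.75 [346. 203.] 6900 zt 0.016 rect [0.6326 0.2188] [0.083 0.066] ang 18.2 pca 44.8 mean [0.6414 0.2182] cl [0.6415 0.2182 0.0068] hi [0.6415 0.2182] [0.6326 0.2186 0.0513]
handle_c wrist 0.75 [601. 138.] 6996 zt 0.036 rect [0.7468 0.076 ] [0.093 0.047] ang 15.0 pca 5.0 mean [0.742  0.0754] cl [0.7405 0.0801 0.0263] hi [0.7386 0.0798] [0.7486 0.0724 0.0478]
handle_c wrist 0.66 [ 66. 271.] 5820 zt 0.006 rect [0.5129 0.3805] [0.066 0.112] ang 160.4 pca 3.4 mean [0.5316 0.3767] cl [0.5223 0.3852 0.0051] hi [0.5674 0.3466] None
handle_c wrist 0.57 [316. 264.] 5710 zt 0.115 rect [0.5917 0.2121] [0.13  0.034] ang 19.3 pca 19.4 mean [0.5975 0.2142] cl [0.6288 0.2253 0.1112] hi [0.6293 0.2255] [0.624 0.225 0.04 ]
t 29.6 pos [0.6156 0.2178 0.1186] down [ 2.0e-04 -1.4e-03 -1.0e+00] jaw -70.8 c -179.9 J [ 36.6  24.3 -11.3   0.1 -54.4  72.5] w 0.0198 F [-0.7  0.5 -1.5]
  j6 -> 72
  [0.614 0.212 0.06 ] shift [0.391, 0.035, 0.024] turn [0.015, 0.0, -0.002]
```

View pics/w5.png

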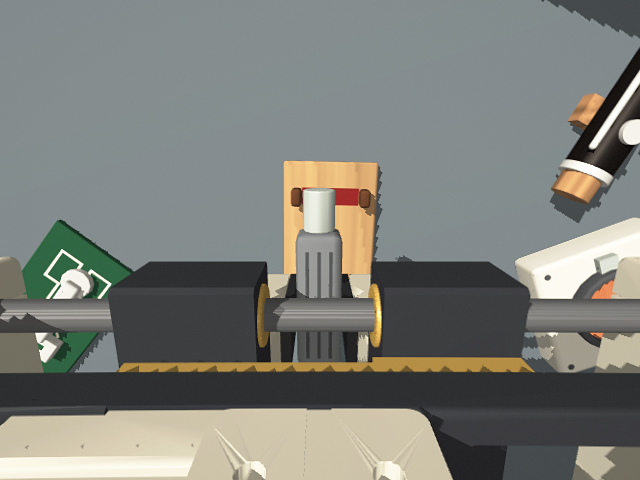

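The wrist view shows the handle held lengthwise above the rest. The posts at px (296,197) and (365,198) straddle it, and it is about 10 px left of the centre line (318 against 330). From the far edge, the rest centre is at (0.615, 0.2125) at 18.3°.

Request:
{"name": "send_rows", "arguments": {
  "plan": [
    [[0.05,0.033,0.015],[0.012,0,0]],
    [[0.15,0.033,0.015],[0.012,0,-0.002]],
    [[0.25,0.033,0.015],[0.012,0,-0.002]],
    [[0.36,0.033,0.015],[0.012,0,-0.002]],
    [[0.36,0.033,0.015],[0.012,0,-0.002]]
  ]
}}

```text
time_s: 30.1
tcp_pos: [0.6132, 0.2107, 0.061]
eef_rot: [8.1, 89.7, -153.3]
contact_force: [-0.8, 0.5, -0.8]
gripper_width: 0.0194
```

```bash
python3 go.py "[(.615,.2122,.0295,-71.7)]"
```

```text
t 30.1 pos [0.6132 0.2107 0.061 ] down [-0.0053 -0.0026 -1.    ] jaw -71.5 c -180.0 J [ 36.1  27.6 -14.7  -0.1 -48.1  72.4] w 0.0194 F [-0.8  0.5 -0.8]
  j6 -> 72
  [0.615 0.212 0.03 ] shift [0.21, -0.006, -0.016] turn [0.005, 0.007, -0.001]
```

Request:
{"name": "send_rows", "arguments": {
  "plan": [
    [[0,-0.004,-0.01],[0,0.004,0]],
    [[0.05,-0.004,-0.012],[0,0.005,0]],
    [[0.1,-0.004,-0.012],[0,0.005,0]],
    [[0.15,-0.004,-0.012],[0,0.005,0]],
    [[0.2,-0.004,-0.012],[0,0.005,0]]
  ]
}}

```text
time_s: 30.6
tcp_pos: [0.6145, 0.2118, 0.0304]
eef_rot: [23.7, 89.9, -137.8]
contact_force: [-1.1, 0.1, -0.1]
gripper_width: 0.0196
```

Request:
{"name": "send_rows", "arguments": {
  "plan": [
    [[0,0,0],[0,0,0]],
    [[0,0,0],[0,0,0]],
    [[0,0,0],[0,0,0]],
    [[0,0,0],[0,0,0]],
    [[0,0,0],[0,0,0]]
  ]
}}

```text
time_s: 31.1
tcp_pos: [0.6147, 0.2119, 0.0308]
eef_rot: [28.1, 89.9, -133.4]
contact_force: [0.5, 0.5, -0.9]
gripper_width: 0.0197
```

```bash
python3 go.py "[(.615,.2122,.0292,-71.7)]"
```

```text
t 31.1 pos [0.6147 0.2119 0.0308] down [-8.e-04 -9.e-04 -1.e+00] jaw -71.5 c -180.0 J [ 36.2  29.7 -16.    0.  -44.4  72.3] w 0.0197 F [ 0.5  0.5 -0.9]
  j6 -> 72
  [0.615 0.212 0.029] shift [0.011, -0.001, -0.002] turn [0.005, 0.001, -0.001]
```

Request:
{"name": "send_rows", "arguments": {
  "plan": [
    [[0.013,0,0],[0,0,0]],
    [[0.013,0,0],[0,0,0]],
    [[0.013,0,0],[0,0,0]],
    [[0.013,0,0],[0,0,0]],
    [[0.013,0,0],[0,0,0]]
  ]
}}

```text
time_s: 31.6
tcp_pos: [0.6147, 0.2119, 0.0289]
eef_rot: [28.0, 89.9, -133.5]
contact_force: [0.9, -0.0, -1.1]
gripper_width: 0.0196
```

Request:
{"name": "send_rows", "arguments": {
  "plan": [
    [[0,0,0],[0,0,0]],
    [[0,0,0],[0,0,0]],
    [[0,0,0],[0,0,0]],
    [[0,0,0],[0,0,0]],
    [[0,0,0],[0,0,0]]
  ],
  "jaw": 0.1
}}

```text
time_s: 32.1
tcp_pos: [0.6148, 0.212, 0.0289]
eef_rot: [30.6, 89.9, -130.8]
contact_force: [0.1, -0.7, -0.1]
gripper_width: 0.0472
```

Request:
{"name": "send_rows", "arguments": {
  "plan": [
    [[-0.15,0,0],[0,0,0]],
    [[-0.3,0,0],[0,0,0]],
    [[-0.5,0,0],[0,0,0]],
    [[-0.75,0,0],[0,0,0]],
    [[-0.9,0,0],[0,0,0]]
  ]
}}

```text
time_s: 32.6
tcp_pos: [0.6158, 0.2125, 0.167]
eef_rot: [172.9, 89.9, 11.5]
contact_force: [-0.4, 0.3, 0.8]
gripper_width: 0.0483
```

```bash
python3 - <<'E'
from meas import *
for n in ("wrist","top"):
    c=r.capture(n);c["name"]=n
    if n=="wrist": save(c,"w6.png")
    for k in ("handle_c","rest_seat"): measure(c,k,np.array([.615,.212]))
E
python3 go.py "[(.62,-.05,.16,None),(.5003,-.395,.13,None),(.5003,-.395,.043,None)]"
```

```text
handle_c wrist 0.59 [322. 232.] 2704 zt 0.027 rect [0.6135 0.212 ] [0.102 0.021] ang 18.6 pca 17.9 mean [0.614  0.2123] cl [0.6149 0.2126 0.0241] hi [0.6154 0.2126] [0.6138 0.2142 0.0503]
rest_seat wrist 0.56 [306. 213.] 7361 zt 0.017 rect [0.615  0.2131] [0.119 0.066] ang 18.3 pca 17.9 mean [0.6201 0.2146] cl [0.6203 0.2146 0.0069] hi [0.6203 0.2146] [0.6145 0.213  0.0668]
handle_c top 0.72 [214. 231.] 354 zt 0.030 rect [0.6019 0.2084] [0.074 0.025] ang 19.8 pca 19.4 mean [0.6033 0.2094] cl [0.6017 0.2081 0.0276] hi [0.6005 0.2074] [0.6015 0.2068 0.0363]
rest_seat top 0.56 [221. 240.] 888 zt 0.017 rect [0.5956 0.2057] [0.089 0.072] ang 14.1 pca 33.7 mean [0.5903 0.2061] cl [0.5901 0.2059 0.0072] hi [0.5908 0.2058] [0.5979 0.2067 0.0515]
t 32.9 pos [0.6142 0.2117 0.1629] down [-0.0023 -0.0016 -1.    ] jaw -71.5 c -180.0 J [ 36.2  21.7  -8.9  -0.  -59.6  72.3] w 0.0484 F [-1.1 -0.4 -0.8]
  [0.617 0.081 0.161] shift [0.011, 0.833, 0.259] turn [-0.0, 0.003, -0.001]
  [ 0.62 -0.05  0.16] shift [0.01, 0.833, 0.259] turn [-0.0, -0.0, -0.0]
  [ 0.58  -0.165  0.15 ] shift [0.067, 0.642, 0.496] turn [-0.0, -0.0, -0.0]
  [ 0.54 -0.28  0.14] shift [0.067, 0.642, 0.496] turn [-0.0, -0.0, -0.0]
  [ 0.5   -0.395  0.13 ] shift [0.067, 0.642, 0.496] turn [-0.0, -0.0, -0.0]
  [ 0.5   -0.395  0.043] shift [0.58, 0.0, 0.0] turn [-0.0, -0.0, -0.0]
```

View pics/w6.png

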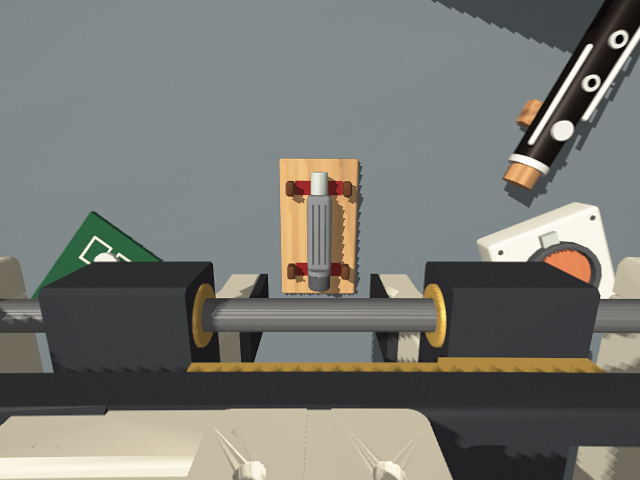

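The handle (px 319, 172–290) lies between all four posts, centred. Measured: handle (0.6135–0.615, 0.212), rest (0.615, 0.213). Now the tip.

Request:
{"name": "send_rows", "arguments": {
  "plan": [
    [[0,0.27,0.08],[0,0,0]],
    [[0.01,0.55,0.17],[0,0.003,0]],
    [[0.011,0.833,0.259],[0,0.003,-0.001]],
    [[0.011,0.833,0.259],[0,0.003,-0.001]],
    [[0.011,0.833,0.259],[0,0.003,-0.001]]
  ]
}}

```text
time_s: 33.4
tcp_pos: [0.6167, 0.0796, 0.1603]
eef_rot: [1.8, 89.9, -159.8]
contact_force: [0.2, -0.1, -0.1]
gripper_width: 0.048
```

Request:
{"name": "send_rows", "arguments": {
  "plan": [
    [[0,0.27,0.08],[0,0,0]],
    [[0.01,0.55,0.17],[0,0,0]],
    [[0.01,0.833,0.259],[0,0,0]],
    [[0.01,0.833,0.259],[0,0,0]],
    [[0.01,0.833,0.259],[0,0,0]]
  ]
}}

```text
time_s: 33.9
tcp_pos: [0.6192, -0.0513, 0.1581]
eef_rot: [-3.1, 89.8, -164.8]
contact_force: [-0.1, 0.5, 0.4]
gripper_width: 0.0482
```

Request:
{"name": "send_rows", "arguments": {
  "plan": [
    [[0.02,0.21,0.16],[0,0,0]],
    [[0.04,0.42,0.33],[0,0,0]],
    [[0.067,0.642,0.496],[0,0,0]],
    [[0.067,0.642,0.496],[0,0,0]],
    [[0.067,0.642,0.496],[0,0,0]]
  ]
}}

```text
time_s: 34.4
tcp_pos: [0.579, -0.1655, 0.148]
eef_rot: [-5.4, 89.8, -167.1]
contact_force: [0.5, 0.2, 0.4]
gripper_width: 0.0481
```

Request:
{"name": "send_rows", "arguments": {
  "plan": [
    [[0.02,0.21,0.16],[0,0,0]],
    [[0.04,0.42,0.33],[0,0,0]],
    [[0.067,0.642,0.496],[0,0,0]],
    [[0.067,0.642,0.496],[0,0,0]],
    [[0.067,0.642,0.496],[0,0,0]]
  ]
}}

```text
time_s: 34.9
tcp_pos: [0.5393, -0.2796, 0.138]
eef_rot: [-7.5, 89.8, -169.1]
contact_force: [0.2, -0.2, 0.0]
gripper_width: 0.0484
```

Request:
{"name": "send_rows", "arguments": {
  "plan": [
    [[0.02,0.21,0.16],[0,0,0]],
    [[0.04,0.42,0.33],[0,0,0]],
    [[0.067,0.642,0.496],[0,0,0]],
    [[0.067,0.642,0.496],[0,0,0]],
    [[0.067,0.642,0.496],[0,0,0]]
  ]
}}

```text
time_s: 35.4
tcp_pos: [0.4999, -0.3937, 0.1279]
eef_rot: [-10.0, 89.8, -171.6]
contact_force: [0.4, 0.1, 0.4]
gripper_width: 0.0479
```

```bash
python3 - <<'E'
from meas import *
c=r.capture("wrist");c["name"]="wrist";save(c,"w7.png")
measure(c,"tip_c")
c=r.capture("top");c["name"]="top"
measure(c,"block_seat");measure(c,"handle_c",np.array([.615,.212]))
E
python3 go.py "[(.5003,-.395,.12,None),(.5003,-.395,.043,None)]"
```

```text
tip_c wrist 0.94 [321. 245.] 1362 zt 0.061 rect [ 0.509  -0.3931] [0.032 0.02 ] ang 30.2 pca 20.7 mean [ 0.5094 -0.392 ] cl [ 0.5038 -0.3941  0.0364] hi [ 0.5014 -0.395 ] [ 0.5007 -0.3952  0.008 ]
block_seat top 0.69 [306. 214.] 1761 zt 0.038 rect [0.6401 0.0146] [0.094 0.091] ang 41.5 pca 17.3 mean [0.6401 0.0149] cl [0.6418 0.015  0.0294] hi [0.6442 0.0158] [0.6454 0.0147 0.0583]
handle_c top 0.81 [215. 228.] 467 zt 0.030 rect [0.6138 0.2128] [0.104 0.023] ang 18.6 pca 18.5 mean [0.6115 0.2123] cl [0.6108 0.2118 0.0231] hi [0.6117 0.2117] [0.6142 0.2137 0.0501]
t 35.6 pos [ 0.5    -0.3931  0.1285] down [-3.e-03 -8.e-04 -1.e+00] jaw -71.5 c -179.9 J [-2.06e+01  2.23e+01 -1.30e+01  1.00e-01 -5.48e+01  1.29e+02] w 0.0485 F [ 0.6 -0.2 -0.3]
  [ 0.5   -0.395  0.12 ] shift [0.056, 0.013, 0.002] turn [0.0, 0.004, 0.0]
  [ 0.5   -0.395  0.043] shift [0.513, 0.0, 0.0] turn [-0.0, -0.0, -0.0]
```

View pics/w7.png

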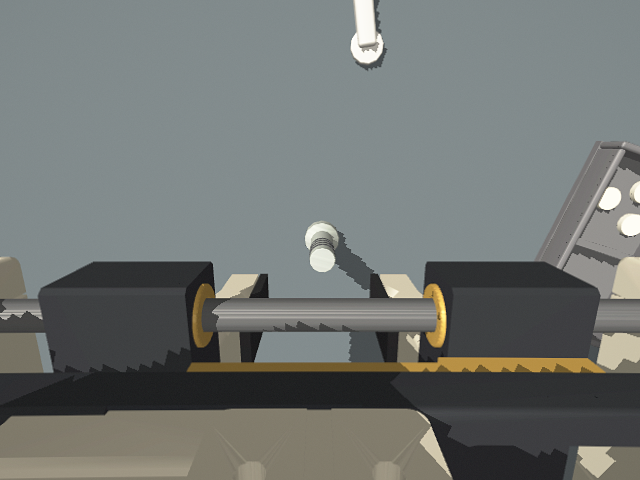

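The tip (stem top at px 322,259) stands between the fingers, at (0.5005, -0.395). I'll descend to z≈0.043, close for a full second, then lift.

Request:
{"name": "send_rows", "arguments": {
  "plan": [
    [[0.14,0.013,0],[0,0.004,0]],
    [[0.28,0.013,0],[0,0.004,0]],
    [[0.42,0.013,0],[0,0.004,0]],
    [[0.56,0.013,0],[0,0.004,0]],
    [[0.56,0.013,0],[0,0.004,0]]
  ]
}}

```text
time_s: 36.15
tcp_pos: [0.4991, -0.3934, 0.0418]
eef_rot: [-47.4, 89.7, 151.2]
contact_force: [-0.2, -0.0, -0.1]
gripper_width: 0.0479
```

Request:
{"name": "send_rows", "arguments": {
  "plan": [
    [[0,0,0],[0,0,0]],
    [[0,0,0],[0,0,0]],
    [[0,0,0],[0,0,0]],
    [[0,0,0],[0,0,0]],
    [[0,0,0],[0,0,0]]
  ],
  "jaw": -1,
  "force": 20
}}

```text
time_s: 36.65
tcp_pos: [0.4995, -0.3936, 0.0426]
eef_rot: [-48.5, 89.8, 150.0]
contact_force: [0.7, 0.2, 3.4]
gripper_width: 0.0148
```

Request:
{"name": "send_rows", "arguments": {
  "plan": [
    [[0,0,0],[0,0,0]],
    [[0,0,0],[0,0,0]],
    [[0,0,0],[0,0,0]],
    [[0,0,0],[0,0,0]],
    [[0,0,0],[0,0,0]]
  ]
}}

```text
time_s: 37.15
tcp_pos: [0.4995, -0.3937, 0.0427]
eef_rot: [-47.8, 89.8, 150.7]
contact_force: [-1.3, -0.2, 1.2]
gripper_width: 0.0146
```

Request:
{"name": "send_rows", "arguments": {
  "plan": [
    [[-0.1,0,0],[0,0,0]],
    [[-0.25,0,0],[0,0,0]],
    [[-0.45,0,0],[0,0,0]],
    [[-0.65,0,0],[0,0,0]],
    [[-0.8,0,0],[0,0,0]]
  ]
}}

```text
time_s: 37.65
tcp_pos: [0.5001, -0.3941, 0.1645]
eef_rot: [-46.8, 89.9, 151.7]
contact_force: [-0.9, -0.3, 0.1]
gripper_width: 0.0149
```

```bash
python3 go.py "[(.63,-.1,.16,None),(.645,.0162,.13,None),(.645,.0162,.076,None)]"
```

```text
t 37.6 pos [ 0.5001 -0.3941  0.1645] down [-0.002   0.0011 -1.    ] jaw -71.5 c -180.0 J [-20.7  20.5 -10.5  -0.  -59.1 129.3] w 0.0149 F [-0.9 -0.3  0.1]
  [ 0.543 -0.296  0.163] shift [0.01, -0.528, -0.481] turn [0.0, 0.002, 0.002]
  [ 0.587 -0.198  0.161] shift [0.01, -0.528, -0.481] turn [-0.0, -0.0, -0.0]
  [ 0.63 -0.1   0.16] shift [0.01, -0.528, -0.481] turn [-0.0, -0.0, -0.0]
  [0.645 0.016 0.13 ] shift [0.2, -0.703, -0.341] turn [-0.0, -0.0, -0.0]
  [0.645 0.016 0.076] shift [0.36, -0.0, -0.0] turn [-0.0, -0.0, -0.0]
```

Request:
{"name": "send_rows", "arguments": {
  "plan": [
    [[0,-0.13,-0.12],[0,0,0]],
    [[0,-0.27,-0.24],[0,0.002,0.002]],
    [[0.01,-0.4,-0.36],[0,0.002,0.002]],
    [[0.01,-0.528,-0.481],[0,0.002,0.002]],
    [[0.01,-0.528,-0.481],[0,0.002,0.002]]
  ]
}}

```text
time_s: 38.15
tcp_pos: [0.5445, -0.2937, 0.1629]
eef_rot: [-148.3, 90.0, 50.4]
contact_force: [-0.8, -0.0, -0.2]
gripper_width: 0.0149
```

Request:
{"name": "send_rows", "arguments": {
  "plan": [
    [[0,-0.13,-0.12],[0,0,0]],
    [[0,-0.27,-0.24],[0,0,0]],
    [[0.01,-0.4,-0.36],[0,0,0]],
    [[0.01,-0.528,-0.481],[0,0,0]],
    [[0.01,-0.528,-0.481],[0,0,0]]
  ]
}}

```text
time_s: 38.65
tcp_pos: [0.5885, -0.1937, 0.1613]
eef_rot: [-150.4, 90.0, 48.4]
contact_force: [-0.5, -0.7, -0.6]
gripper_width: 0.015
```

Request:
{"name": "send_rows", "arguments": {
  "plan": [
    [[0,-0.13,-0.12],[0,0,0]],
    [[0,-0.27,-0.24],[0,0,0]],
    [[0.01,-0.4,-0.36],[0,0,0]],
    [[0.01,-0.528,-0.481],[0,0,0]],
    [[0.01,-0.528,-0.481],[0,0,0]]
  ]
}}

```text
time_s: 39.15
tcp_pos: [0.6323, -0.094, 0.1596]
eef_rot: [-156.8, 89.9, 42.1]
contact_force: [0.6, 0.5, -0.4]
gripper_width: 0.0147
```

Request:
{"name": "send_rows", "arguments": {
  "plan": [
    [[0,-0.17,-0.08],[0,0,0]],
    [[0.05,-0.35,-0.16],[0,0,0]],
    [[0.1,-0.53,-0.25],[0,0,0]],
    [[0.15,-0.703,-0.341],[0,0,0]],
    [[0.15,-0.703,-0.341],[0,0,0]]
  ]
}}

```text
time_s: 39.65
tcp_pos: [0.6462, 0.0239, 0.1358]
eef_rot: [-44.7, 89.9, 154.3]
contact_force: [-0.5, -0.5, -0.4]
gripper_width: 0.015
```

```bash
python3 - <<'E'
from meas import *
c=r.capture("wrist");c["name"]="wrist";save(c,"w8.png")
measure(c,"tip_c");measure(c,"block_seat")
c=r.capture("side");c["name"]="side"; measure(c,"tip_c")
E
python3 go.py "[(.645,.0162,.0745,None)]"
```

```text
tip_c wrist 0.91 [319. 283.] 1906 zt 0.154 rect [0.6173 0.014 ] [0.066 0.03 ] ang 19.0 pca 18.6 mean [0.6254 0.017 ] cl [0.6516 0.026  0.1227] hi [0.6516 0.026 ] [0.65   0.0251 0.0123]
block_seat wrist 0.89 [330. 224.] 10067 zt 0.037 rect [0.6547 0.023 ] [0.072 0.086] ang 130.8 pca 112.6 mean [0.6627 0.0243] cl [0.6614 0.0236 0.0294] hi [0.6547 0.0192] [0.6556 0.0209 0.0353]
tip_c side 0.6 [350. 259.] 1816 zt 0.036 rect [ 0.6365 -0.0351] [0.107 0.101] ang 42.6 pca 72.1 mean [ 0.6358 -0.0368] cl [0.6433 0.0028 0.0252] hi [nan nan] None
tip_c side 0.55 [350. 223.] 95 zt 0.112 rect [0.6538 0.0691] [0.026 0.03 ] ang 137.5 pca 106.8 mean [0.6548 0.069 ] cl [0.6443 0.013  0.1038] hi [0.6443 0.013 ] [0.6426 0.0118 0.0154]
t 39.9 pos [0.6464 0.021  0.1374] down [ 8.e-04  5.e-04 -1.e+00] jaw -71.2 c -180.0 J [ 19.1  22.7 -11.1  -0.  -56.2  89.7] w 0.0149 F [ 0.2 -0.2 -0.4]
  [0.645 0.016 0.074] shift [0.419, 0.028, 0.02] turn [-0.0, -0.001, 0.0]meas.py:16: RuntimeWarning: Mean of empty slice.
  print(n,c["name"],round(d["score"],2),np.round(d["uv"]),len(u),"zt %.3f"%zt,"rect",np.round(a,4),np.round(b,3),"ang %.1f"%(np.degrees(np.arctan2(L[1],L[0]))%180),"pca %.1f"%(np.degrees(np.arctan2(V[1,1],V[0,1]))%180),"mean",np.round(q.mean(0),4),"cl",np.round(p.mean(0),4),"hi",np.round(hp.mean(0),4),hc and np.round([*hc[0],hc[1]],4))
  ret = um.true_divide(
```

View pics/w8.png

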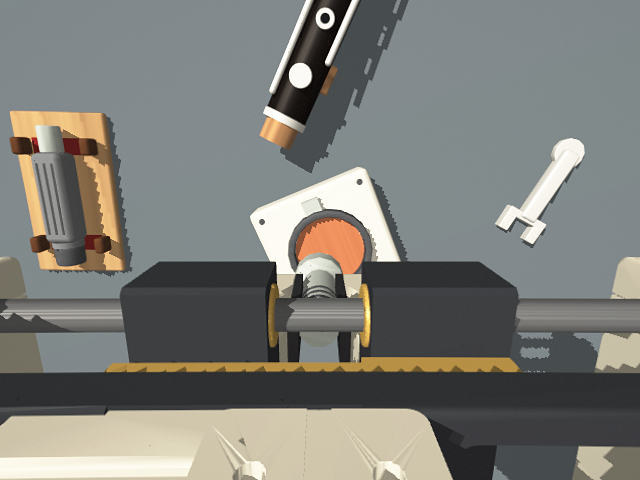

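The handle is still on its rest. The tip (px 319) hangs about 12 px left of the socket's centre line (331), so I'll fit the collar rim in all three cameras before lowering.

```bash
python3 - <<'E'
from meas import *
from scipy.optimize import least_squares
for n in ("wrist","top","side"):
    c=r.capture(n)
    v,u=np.mgrid[0:480,0:640]
    p=cloud(c,np.ones((480,640),bool))
    q=p[(abs(p[:,2]-.037)<.0025)&(np.hypot(p[:,0]-.645,p[:,1]-.017)<.04)][:,:2]
    if len(q)<10: print(n,len(q));continue
    f=least_squares(lambda x:np.hypot(*(q-x[:2]).T)-.0275,[.645,.017],loss="soft_l1",f_scale=.003)
    print(n,len(q),np.round(f.x,4),np.round(np.abs(f.fun).mean(),4))
    # red/orange floor: centroid of inlier pixels as a circle
    hsv=cv2.cvtColor(c["color"],cv2.COLOR_RGB2HSV);m=(hsv[...,0]<14)&(hsv[...,1]>130)&(hsv[...,2]>120)
    vv,uu=np.nonzero(m);g=at_z(c,np.c_[uu,vv],.031)[:,:2];k=np.hypot(*(g-[.645,.017]).T)<.04
    print("  floor",k.sum(),np.round(cv2.minEnclosingCircle(g[k].astype(np.float32))[0],4),np.round(g[k].min(0),4),np.round(g[k].max(0),4))
E
python3 go.py "[(.645,.0162,.0745,None)]"
```

```text
wrist 1213 [0.6451 0.0161] 0.0013
  floor 2494 [0.6449 0.0156] [ 0.627  -0.0086] [0.6688 0.0399]
top 95 [0.6457 0.0159] 0.0048
  floor 147 [0.6417 0.0147] [ 0.6229 -0.0068] [0.6583 0.0362]
side 156 [0.6453 0.0143] 0.002
  floor 255 [0.645  0.0178] [ 0.6212 -0.0025] [0.6692 0.039 ]
t 40.0 pos [0.6465 0.0213 0.1375] down [ 1.1e-03  7.0e-04 -1.0e+00] jaw -71.2 c -180.0 J [ 19.1  22.7 -11.1  -0.  -56.2  89.7] w 0.0148 F [-0.3 -0.1 -0.4]
  [0.645 0.016 0.074] shift [0.42, 0.029, 0.021] turn [-0.0, -0.002, 0.0]
```

All fits agree on a socket centre of (0.645, 0.016). I'll shift laterally and lower.

Request:
{"name": "send_rows", "arguments": {
  "plan": [
    [[0,0.03,0.01],[0,0,0]],
    [[0.08,0.03,0.01],[0,-0.002,0]],
    [[0.16,0.03,0.01],[0,-0.002,0]],
    [[0.24,0.03,0.01],[0,-0.002,0]],
    [[0.24,0.03,0.01],[0,-0.002,0]]
  ]
}}

```text
time_s: 40.55
tcp_pos: [0.6449, 0.0163, 0.0984]
eef_rot: [-10.3, 89.7, -171.5]
contact_force: [-1.5, -0.0, -1.3]
gripper_width: 0.0151
```

```bash
python3 go.py "[(.645,.016,.0743,None)]"
```

```text
t 40.5 pos [0.6449 0.0163 0.0984] down [-5.e-03 -7.e-04 -1.e+00] jaw -71.2 c -180.0 J [ 18.7  24.9 -13.3  -0.1 -52.1  90.1] w 0.0151 F [-1.5 -0.  -1.3]
  [0.645 0.016 0.074] shift [0.161, 0.003, -0.001] turn [0.0, 0.006, 0.001]
```

Request:
{"name": "send_rows", "arguments": {
  "plan": [
    [[0.04,0.002,0],[0,0.004,0]],
    [[0.08,0.002,0],[0,0.004,0]],
    [[0.12,0.002,0],[0,0.004,0]],
    [[0.155,0.002,0],[0,0.004,0]],
    [[0.155,0.002,0],[0,0.004,0]]
  ]
}}

```text
time_s: 41.05
tcp_pos: [0.6445, 0.016, 0.0743]
eef_rot: [-19.1, 89.8, 179.7]
contact_force: [-0.3, -0.0, -1.2]
gripper_width: 0.0147
```

Request:
{"name": "send_rows", "arguments": {
  "plan": [
    [[0,0,0],[0,0,0]],
    [[0,0,0],[0,0,0]],
    [[0,0,0],[0,0,0]],
    [[0,0,0],[0,0,0]],
    [[0,0,0],[0,0,0]]
  ]
}}

```text
time_s: 41.55
tcp_pos: [0.6445, 0.016, 0.0745]
eef_rot: [-20.9, 89.8, 177.9]
contact_force: [0.0, -0.1, -0.3]
gripper_width: 0.015
```

```bash
python3 go.py "[(.645,.016,.0740,None)]"
```

```text
t 41.5 pos [0.6445 0.016  0.0745] down [-2.9e-03  1.0e-04 -1.0e+00] jaw -71.2 c -180.1 J [ 18.7  26.3 -14.7  -0.1 -49.1  90.2] w 0.015 F [ 0.  -0.1 -0.3]
  [0.645 0.016 0.074] shift [0.003, 0.001, -0.003] turn [0.0, 0.003, 0.001]
```

Request:
{"name": "send_rows", "arguments": {
  "plan": [
    [[0.006,0,0],[0,0,0]],
    [[0.006,0,0],[0,0,0]],
    [[0.006,0,0],[0,0,0]],
    [[0.006,0,0],[0,0,0]],
    [[0.006,0,0],[0,0,0]]
  ]
}}

```text
time_s: 42.05
tcp_pos: [0.6445, 0.016, 0.0736]
eef_rot: [-20.7, 89.8, 178.1]
contact_force: [1.0, 0.1, -0.5]
gripper_width: 0.0149
```

Request:
{"name": "send_rows", "arguments": {
  "plan": [
    [[0,0,0],[0,0,0]],
    [[0,0,0],[0,0,0]],
    [[0,0,0],[0,0,0]],
    [[0,0,0],[0,0,0]],
    [[0,0,0],[0,0,0]]
  ],
  "jaw": 0
}}

```text
time_s: 42.55
tcp_pos: [0.6446, 0.016, 0.0736]
eef_rot: [-21.1, 89.8, 177.7]
contact_force: [0.5, -0.1, -0.1]
gripper_width: 0.0432
```

Request:
{"name": "send_rows", "arguments": {
  "plan": [
    [[-0.15,0,0],[0,0,0]],
    [[-0.3,0,0],[0,0,0]],
    [[-0.5,0,0],[0,0,0]],
    [[-0.75,0,0],[0,0,0]],
    [[-0.9,0,0],[0,0,0]]
  ]
}}

```text
time_s: 43.05
tcp_pos: [0.6458, 0.016, 0.2118]
eef_rot: [-152.3, 90.0, 46.5]
contact_force: [-0.4, 0.5, -0.8]
gripper_width: 0.0437
```

```bash
python3 - <<'E'
from meas import *
for n in ("wrist","side","top"):
    c=r.capture(n);c["name"]=n
    if n=="side": save(c,"fin.png",(180,130,460,330),2.8)
    measure(c,"tip_c",np.array([.645,.016]))
    if n!="wrist":
        measure(c,"key_c",np.array([.498,.389]));measure(c,"barrel_c",np.array([.456,.102]));measure(c,"handle_c",np.array([.615,.212]));measure(c,"pad_jar")
E
python3 go.py "[]"
```

```text
tip_c wrist 0.81 [316. 227.] 842 zt 0.089 rect [0.646 0.017] [0.033 0.023] ang 18.2 pca 19.9 mean [0.6465 0.0174] cl [0.648  0.0179 0.0644] hi [0.6468 0.0174] [0.6448 0.0168 0.0083]
tip_c wrist 0.31 [318. 207.] 8489 zt 0.037 rect [0.6522 0.0183] [0.083 0.082] ang 42.1 pca 80.7 mean [0.6542 0.0189] cl [0.6485 0.017  0.0292] hi [0.6432 0.0187] [0.6443 0.0162 0.0081]
tip_c side 0.66 [347. 241.] 283 zt 0.087 rect [0.6435 0.014 ] [0.088 0.023] ang 80.7 pca 79.0 mean [0.6435 0.0095] cl [0.6442 0.0135 0.0562] hi [0.6443 0.0117] [0.6437 0.0142 0.0101]
key_c side 0.49 [257. 166.] 179 zt 0.016 rect [0.4954 0.3919] [0.038 0.075] ang 169.4 pca 160.3 mean [0.49   0.3899] cl [0.4899 0.3877 0.0114] hi [0.4904 0.387 ] [0.4949 0.3882 0.04  ]
barrel_c side 0.85 [255. 226.] 434 zt 0.072 rect [0.4548 0.0712] [0.031 0.105] ang 90.3 pca 91.1 mean [0.4558 0.0712] cl [0.4555 0.0933 0.0473] hi [0.455 0.097] [0.4575 0.1003 0.0187]
handle_c side 0.89 [322. 204.] 391 zt 0.027 rect [0.6146 0.2063] [0.104 0.04 ] ang 26.5 pca 23.6 mean [0.6135 0.2057] cl [0.6136 0.2057 0.02  ] hi [0.6131 0.2057] [0.6143 0.2083 0.049 ]
pad_jar side 0.92 [222. 189.] 555 zt 0.056 rect [0.3946 0.2374] [0.045 0.117] ang 93.2 pca 93.8 mean [0.394  0.2355] cl [0.392  0.2661 0.0338] hi [0.3911 0.274 ] [0.3926 0.2753 0.0237]
barrel_c top 0.64 [264. 300.] 203 zt 0.075 rect [0.4563 0.1001] [0.031 0.031] ang 1.0 pca 48.9 mean [0.4568 0.1002] cl [0.4564 0.0998 0.0692] hi [0.457  0.1006] [0.4571 0.1009 0.0158]
t 43.8 pos [0.6449 0.016  0.2082] down [-3.3e-03 -1.0e-04 -1.0e+00] jaw -71.2 c -180.0 J [ 18.7  19.3  -6.2  -0.1 -64.7  90.2] w 0.0436 F [ 0.4  0.1 -0.1]
```

View pics/fin.png

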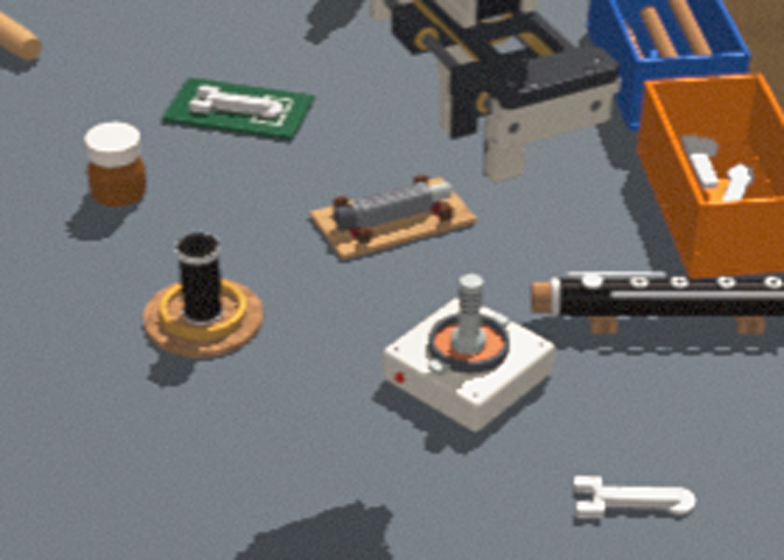

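The side view shows all four placed, but the key (crop px 190–282, y 100) looks somewhat left of its outline, whose fork end reaches px 295. I'll check this in the top camera before handing in.

```bash
python3 - <<'E'
from meas import *
t0=np.load("t0.npy",allow_pickle=True).item(); c=r.capture("top")
out=[]
for d in (t0,c):
    im=cv2.resize(d["color"][235:325,85:175,::-1],None,fx=4.4,fy=4.4,interpolation=cv2.INTER_CUBIC);out.append(im)
cv2.imwrite("pics/pad.png",np.hstack(out))
# initial outline: white-ish pixels inside pad
def cen(d,z,thr):
    im=d["color"].astype(int);g=at_z(d,np.c_[np.tile(np.arange(640),480),np.repeat(np.arange(480),640)],z)[:,:2].reshape(480,640,2)
    near=(abs((g-[.4985,.39])@[np.cos(np.radians(160)),np.sin(np.radians(160))])<.05)&(abs((g-[.4985,.39])@[-np.sin(np.radians(160)),np.cos(np.radians(160))])<.026)
    m=near&(im.min(2)>thr);q=g[m].astype(np.float32)
    rc=cv2.minAreaRect(q);print(m.sum(),np.round(rc[0],4),np.round(rc[1],4),rc[2])
for th in (90,120,150): cen(t0,.005,th);cen(c,.014,th)
E
```

```text
520 [0.5014 0.3912] [0.0479 0.0917] 69.64784240722656
578 [0.5009 0.3882] [0.0498 0.094 ] 70.01822662353516
396 [0.5018 0.3919] [0.0463 0.0891] 68.38738250732422
240 [0.4895 0.4038] [0.0706 0.031 ] 3.9115302562713623
250 [0.5015 0.3918] [0.0438 0.0872] 68.28677368164062
201 [0.4775 0.4048] [0.0494 0.0299] 11.046235084533691
```

View pics/pad.png

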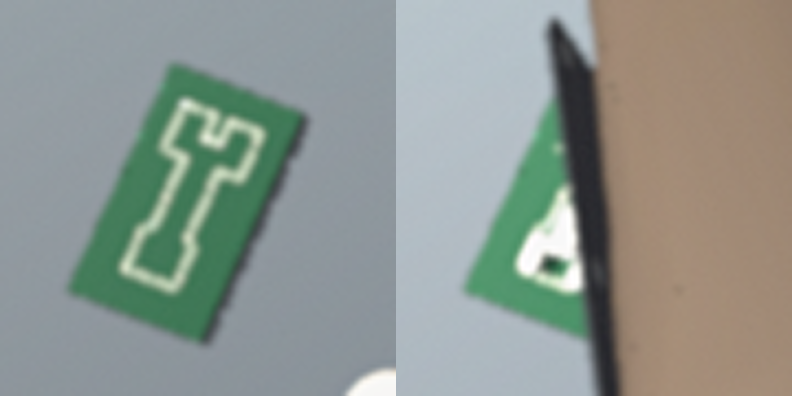

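The outline is 88 mm long and centred at about (0.5015, 0.3915). The arm hides half the key, so I'll swing clear and measure it properly.

Request:
{"name": "send_rows", "arguments": {
  "plan": [
    [[0,0.3,0.1],[0,0,0]],
    [[0,0.6,0.2],[0,0,0]],
    [[0,0.9,0.31],[0,0,0]],
    [[0,0.95,0.32],[0,0,0]],
    [[0,0.95,0.32],[0,0,0]]
  ]
}}

```text
time_s: 44.3
tcp_pos: [0.6452, -0.1362, 0.2081]
eef_rot: [-17.7, 89.8, -179.1]
contact_force: [0.7, -0.1, 0.2]
gripper_width: 0.0434
```

Request:
{"name": "send_rows", "arguments": {
  "plan": [
    [[0,0.3,0.1],[0,0,0]],
    [[0,0.6,0.2],[0,0,0]],
    [[0,0.9,0.31],[0,0,0]],
    [[0,0.95,0.32],[0,0,0]],
    [[0,0.95,0.32],[0,0,0]]
  ]
}}

```text
time_s: 44.8
tcp_pos: [0.6454, -0.287, 0.2076]
eef_rot: [-21.4, 89.8, 177.2]
contact_force: [0.2, 0.9, 0.2]
gripper_width: 0.044
```

```bash
python3 - <<'E'
from meas import *
c=r.capture("top");c["name"]="top"
for n,p in (("key_c",(.498,.389)),("barrel_c",(.456,.102)),("handle_c",(.615,.212)),("tip_c",(.645,.016)),("pad_jar",(.393,.277))): measure(c,n,np.array(p))
g=at_z(c,np.c_[np.tile(np.arange(640),480),np.repeat(np.arange(480),640)],.015)[:,:2].reshape(480,640,2)
m=(np.hypot(*np.moveaxis(g-[.4985,.389],2,0))<.05)&(c["color"].min(2)>200)
rc=cv2.minAreaRect(g[m].astype(np.float32));print(m.sum(),rc)
im=np.hstack([cv2.resize(c["color"][y:y+90,x:x+90,::-1],None,fx=4.4,fy=4.4,interpolation=cv2.INTER_CUBIC) for x,y in((85,235),(225,175))]);cv2.imwrite("pics/pad2.png",im)
st=r.get_state();print(st["time_s"],np.round(st["tcp_pos"],3),np.abs(st["qd"]).max())
E
```

```text
key_c top 0.52 [128. 282.] 337 zt 0.019 rect [0.4979 0.3888] [0.034 0.083] ang 157.0 pca 157.8 mean [0.4961 0.3912] cl [0.4957 0.3902 0.0136] hi [0.4961 0.3902] [0.4993 0.3924 0.0419]
barrel_c top 0.58 [266. 300.] 234 zt 0.075 rect [0.4559 0.0993] [0.036 0.032] ang 63.8 pca 43.1 mean [0.4557 0.0995] cl [0.4558 0.0995 0.0642] hi [0.4571 0.1009] [0.4572 0.1011 0.0158]
barrel_c top 0.4 [258. 306.] 1218 zt 0.018 rect [0.4535 0.0989] [0.085 0.085] ang 90.1 pca 152.7 mean [0.4528 0.0986] cl [0.4569 0.1029 0.0101] hi [0.4648 0.1034] [0.4574 0.1013 0.0159]
handle_c top 0.94 [215. 227.] 467 zt 0.030 rect [0.6139 0.2135] [0.103 0.024] ang 19.7 pca 19.1 mean [0.6116 0.212 ] cl [0.6109 0.2116 0.0227] hi [0.6116 0.2116] [0.6147 0.2142 0.0503]
tip_c top 0.71 [304. 212.] 135 zt 0.091 rect [0.6428 0.0156] [0.03  0.023] ang 0.2 pca 3.9 mean [0.6422 0.0157] cl [0.6413 0.0157 0.0631] hi [0.6425 0.0158] [0.644  0.0161 0.0086]
pad_jar top 0.97 [177. 331.] 521 zt 0.060 rect [0.3927 0.2723] [0.053 0.046] ang 89.9 pca 77.5 mean [0.3927 0.2716] cl [0.3929 0.2732 0.0471] hi [0.3934 0.2773] [0.3936 0.277  0.0222]
346 ((0.5004581212997437, 0.38801929354667664), (0.04106367379426956, 0.08553481101989746), 70.40348815917969)
45.1 [ 0.646 -0.285  0.208] 0.36948327146262444
```

View pics/pad2.png

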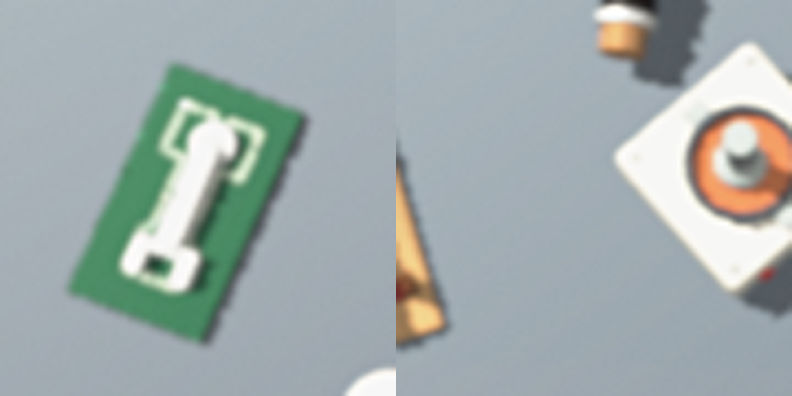

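The key lies on its outline, reversed (which is allowed) and about 3–5 mm off. The tip stands inside the socket. I'm handing in.

```bash
python3 -c "
from plant import r
print(r.close_job())"
```

```text
the job is handed in; nothing more can be done
None
```

All four parts are placed and the job was handed in at about 45 s of the 120 s allowed. I put the key on the felt pad, then the barrel in the brass ring, then the handle in its rest. The tip went into the heating block socket last. The hand-in reported no verdict.

My last checks, from the cameras with the arm swung clear, agreed with the limits given:

| Part | Offset from its seat | Limit | Other checks |
|---|---|---|---|
| Key | about 3–5 mm | 15 mm | within 3° of the outline; lies the other way round, which is allowed |
| Barrel | about 1–2 mm | 14.5 mm | upright, top at about 73 mm |
| Handle | about 1–2 mm | 15 mm | within 2° of the rest's length |
| Tip | about 1–2 mm | 14.5 mm | upright on the socket floor, top at about 90 mm |

- **Bystanders:** the amber jar measured within about 1 mm of its start. I never touched the upper joint and saw no change in it, but did not measure it.
- **Failed grasp:** the first try at the handle closed on nothing because I lifted too early. The handle had not moved, and the second try held.
- **Disagreements:** the side camera put the handle about 6 mm off in y, and its mask for the key was also loose. I trusted the wrist and top views, which agreed with each other. The outline fitted by colour came out about 3 mm from the pad's centre, hence the range for the key.

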